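# Load the indexing sample changer and park it on the white reference

## Robot

A 7-joint arm with a two-finger parallel gripper is mounted at the origin on the work surface. World frame = base frame: x ahead of the robot, y to its left, z up, the work surface at z = 0. Lengths are in m, angles in degrees, forces in N, time in s.
With the tool pointing down it reaches from about 0.425 to 0.875 m from the base axis. Payload 8.4 kg.
Tool frame: the origin (TCP) lies between the finger pads; the fingertips stand env.tcp_to_tips ahead of it and the grasp point (between the pads) is the TCP (env.tcp_to_tips is the distance from the TCP to the fingertips, in m); x points along the fingers, z is the direction in which the jaws open and shut, and the axes are right-handed (so a half turn about x gives the same grasp; the last joint's range is limited). The gripper opens to 85 mm and grips with 20 to 120 N. Pads are 22 mm wide; open, the fingers measure 114 mm over their backs; the gripper's body (76 mm by 85 mm) begins 54 mm behind the grasp point. The pads swing forward as they close: fully open they stand 13 mm farther back than shut.
Start: joints at [-80.569, 19.091, 2.286, 83.961, -0.768, 76.965, -3.352], TCP at [0.169, 0.627, 0.25] pointing down, gripper open.
Joint ranges: [-147.57, 147.57], [-21.85, 119.76], [-74.77, 79.35], [14.55, 137.4], [-85.83, 265.84], [4.83, 119.75], [-152.11, 152.11]. Speed limits (degrees/s): [127.2, 127.2, 159.86, 159.86, 180, 180, 180].

## Interface

Orientations are given as [roll, pitch, yaw] about the fixed x, y, z axes, in that order (R = Rz(yaw) Ry(pitch) Rx(roll)).
In Python, from cell import sense, cams, ticket, models, env gives the robot as it stands.
- The arm moves only by the tool play_rows, never from a script. Its argument "plan" is one flat list of numbers, 7 for each row, row after row: the finger opening in m, from 0 to 0.0854, then the shift along the tool's x, y, z in m, then the turn, a rotation vector about the tool's x, y, z in rad. A call has 1 to 12 rows; each row shifts and turns the commanded pose from where the row before left it, along the tool's axes as they then stand; what a row does not reach is not made up. A row lasts 1/12 s, in which the tool goes at most 41.7 mm and 7.16 degrees, less where a joint would pass 70% of its speed; a pose out of reach is approached as far as the arm can. A call with a gripper value outside its range is refused whole. The fingers move at their own pace and stop on an object; "squeeze" is the grip in N (left out, the last holds). Time passes only in rows, so rows that do not move let the fingers close. It gives the time, the measured TCP pose, the force and the opening at its end, in the units of the state.
- sense(): the state, without advancing time (a new reading comes with each control period).
- cams.get_image(name): name is "scene" or "side" or "wrist"; returns a dict with "pixels" (420x560x3 uint8, red, green, blue), "vfov" (degrees; the focal length in pixels is half the picture's height over the tangent of half this angle, whatever the lens; pixels are square), "cx", "cy" (the principal point, pixels), "world_from_camera" (4x4, takes a point from camera to world coordinates). Camera axes: x right, y up, looking along -z (the intrinsics and any distortion apply to the point x, -y, -z); pixel columns grow to the right and rows downward; lengths in m; the calibration is good to about 2 mm. The wrist camera is an equidistant fisheye: a pixel r from the principal point sees the ray r / f radians off the axis. A picture is of the moment at which its call begins. There is no depth.
- ticket.finish_job(): hands the job in, once; it reports no verdict.
Trained networks look in the newest picture that a camera, given by its name, has taken for a name from the list of things; names that differ only in an ending like _2 or _b are one class to them, and where a whole thing is asked for, a point or a joint stands for the part that bears it (a point fixed in the world has none). Each returns a list of dicts, best first, with "p" (0 to 1); they miss things now and then, are a little off and sometimes report something else, mostly with a low value. They report only what shows in the picture. A call takes as long as a camera call.
- models.spot_in(target, camera): "point" ([x, y, z] in m, in world coordinates, good to about 4 mm: the middle of the surface that is visible of it).
- models.pinpoint(target, camera): "point" ([x, y, z] in m, in world coordinates, good to about 4 mm: a listed point, or the origin of a listed thing).
The state is a dict: "t": time; "joints": joint angles; "qd": joint speeds; "effort": joint torques, N m; "eef_pos": TCP position; "orientation": TCP orientation; "force": force on the tool from outside, world axes, zero at the start; "moment": the same for the moment, N m; "opening": finger opening in m.
Only numpy, scipy, OpenCV 4.12 (cv2) and the standard library are available. Lean on these libraries where they do the work, as an engineer would, in place of code of your own. Each camera call takes 0.05 s, during which the arm holds its last target. There are 200 camera calls.

## Task

Switch the measuring lamp off at the rocker before you touch the sample changer. Then load every blue-lidded sample jar from the crate upright into a place of its own on the turntable, through the opening in the clear cover, turning the table from hole to hole by its red spring plunger, and leave the orange-lidded jars in the crate. Finish with the white reference tile under the reading head, the plunger let go and fully home in its hole, and only then switch the lamp back on.

Things in the scene. Friction and masses are not known exactly. Their poses are not given: they have to be found in the camera images.
- changer: fixed sample changer; origin on the turning axis at bench height, x axis from the cover's opening (-x) to the reading head (+x). Dark round turntable, radius 86 mm, top face 34 mm above the bench. Clear fixed cover over it, radius 88 mm, 86 to 90 mm above the bench, with a 100 degree wedge cut out, centred on -x: only the place turned to that opening, 62 mm from the axis, can be loaded
- place1 (a point): loading place 1 of the turntable, 60 degrees anticlockwise (from above) from the white tile, 62 mm from the axis, turning with the table: an open black cup, 42 mm inner and 49 mm outer diameter, 20 mm high, on its top face. The point is where the centre of a jar standing home in it lies (57 mm above the bench). Empty at the start
- place2 (a point): loading place 2 of the turntable, 120 degrees anticlockwise (from above) from the white tile, 62 mm from the axis, turning with the table: an open black cup, 42 mm inner and 49 mm outer diameter, 20 mm high, on its top face. The point is where the centre of a jar standing home in it lies (57 mm above the bench). Empty at the start
- place3 (a point): loading place 3 of the turntable, 180 degrees anticlockwise (from above) from the white tile, 62 mm from the axis, turning with the table: an open black cup, 42 mm inner and 49 mm outer diameter, 20 mm high, on its top face. The point is where the centre of a jar standing home in it lies (57 mm above the bench). Empty at the start
- place4 (a point): loading place 4 of the turntable, 240 degrees anticlockwise (from above) from the white tile, 62 mm from the axis, turning with the table: an open black cup, 42 mm inner and 49 mm outer diameter, 20 mm high, on its top face. The point is where the centre of a jar standing home in it lies (57 mm above the bench). Empty at the start
- place5 (a point): loading place 5 of the turntable, 300 degrees anticlockwise (from above) from the white tile, 62 mm from the axis, turning with the table: an open black cup, 42 mm inner and 49 mm outer diameter, 20 mm high, on its top face. The point is where the centre of a jar standing home in it lies (57 mm above the bench). Empty at the start
- white_tile (a point): centre of the top face (76 mm above the bench) of the white reference tile, 36 mm wide on a black post, built into the turntable 62 mm from the axis. Reading spot: 62 mm from the axis on the changer's +x, under the white head (135 x 76 mm, 121 to 186 mm high, from x = +35 mm outwards, black snout below, column behind)
- turntable (a joint): angle of the turntable (rad), anticlockwise from above, endless: 0 = white tile on the reading spot. At each multiple of 60 degrees (1.047) the plunger stands over one of the six 10 mm holes in the square base plate (250 mm, top 18 mm above the bench) and one place or the tile stands in the opening. Turns with slight friction when the pin is out of a hole; starts unlocked, between two holes
- knob (a point): centre of the plunger's red upright round knob, 26 mm diameter, 22 mm high, on a lug of the turntable 112 mm from the axis, 120 degrees anticlockwise from the tile, outside the cover; goes round with the table. 64 mm above the bench when home, 74 mm on the plate. Lug top 34 mm, brass bush 21 mm wide up to 50 mm. Works one-handed: pull straight up, carry it round its circle, let down over a hole
- plunger (a joint): lift of the plunger (m): 0 fully home in a hole, about 0.010 when its pin rides on the plate between holes, at most 0.016. Its pin (8 mm, round-nosed) is clear of the holes above 0.0105. A spring pushes it down with 6 N (home) to 10 N (fully up). Home in a hole it locks the table to within 0.01 rad
- rocker (a joint): mains rocker of the lamp, set along the top of the light grey lamp power unit (fixed box 130 x 100 mm, top 64 mm above the bench) (rad): 0 = off, 0.5 = on. Over-centre: it snaps to one side or the other about 0.25; about 4 N at a push point, then it meets its stop. Paddle 46 x 26 mm, its pivot 68 mm above the bench. At the start it is on
- rocker_on (a point): push point on the rocker's green half (white dot), 18 mm from the pivot (away from the robot); 83 mm above the bench when up (off), 76 mm when pressed down (on)
- rocker_off (a point): push point on the rocker's black half, 18 mm from the pivot towards the robot; 83 mm above the bench when up (on), 76 mm when pressed down (off)
- crate: fixed shallow open grey-blue crate 290 (x) x 180 (y) mm, walls 28 mm high and 4 mm thick, floor 4 mm; origin under its centre
- blue1_c (a point): centre (half-way up) of a sample jar with a blue lid: white jar 36 mm in diameter, lid 38 mm wide and 12 mm high, 46 mm tall in all, about 70 g, most of it low down; z axis up when upright. Stands in the crate at the start; three or all four exist in a run
- blue2_c (a point): centre (half-way up) of a sample jar with a blue lid: white jar 36 mm in diameter, lid 38 mm wide and 12 mm high, 46 mm tall in all, about 70 g, most of it low down; z axis up when upright. Stands in the crate at the start; three or all four exist in a run
- blue3_c (a point): centre (half-way up) of a sample jar with a blue lid: white jar 36 mm in diameter, lid 38 mm wide and 12 mm high, 46 mm tall in all, about 70 g, most of it low down; z axis up when upright. Stands in the crate at the start; three or all four exist in a run
- blue4_c (a point): centre (half-way up) of a sample jar with a blue lid: white jar 36 mm in diameter, lid 38 mm wide and 12 mm high, 46 mm tall in all, about 70 g, most of it low down; z axis up when upright. Stands in the crate at the start; three or all four exist in a run
- orange1_c (a point): centre (half-way up) of a jar of the same size with an orange lid; stays in the crate
- orange2_c (a point): centre (half-way up) of a jar of the same size with an orange lid; stays in the crate
- orange3_c (a point): centre (half-way up) of a jar of the same size with an orange lid; stays in the crate
- vial: brown glass vial with a white cap in the crate, 28 mm in diameter, 50 mm tall; origin under its centre; may stay as it is
- reagent: glass jar with blue cap, 60 mm wide, 95 mm tall, out on the bench; origin under its centre; not a sample, leave alone
- beaker: glass beaker, 66 mm wide, 85 mm tall; origin under its centre; leave alone

How it is judged (in metres and radians):
On the way, in this order (a step that is already met when the one before it is completed fails the run):
1. the lamp is switched off (value of joint rocker below 0.08 rad), for 0.2 s.
2. every blue-lidded jar stands in a place of the turntable, the white tile is under the reading head and the plunger is home in its hole and let go ((distance between blue1_c and place1 below 0.007 m or distance between blue1_c and place2 below 0.007 m or distance between blue1_c and place3 below 0.007 m or distance between blue1_c and place4 below 0.007 m or distance between blue1_c and place5 below 0.007 m) and (distance between blue2_c and place1 below 0.007 m or distance between blue2_c and place2 below 0.007 m or distance between blue2_c and place3 below 0.007 m or distance between blue2_c and place4 below 0.007 m or distance between blue2_c and place5 below 0.007 m) and (distance between blue3_c and place1 below 0.007 m or distance between blue3_c and place2 below 0.007 m or distance between blue3_c and place3 below 0.007 m or distance between blue3_c and place4 below 0.007 m or distance between blue3_c and place5 below 0.007 m) and (distance between blue4_c and place1 below 0.007 m or distance between blue4_c and place2 below 0.007 m or distance between blue4_c and place3 below 0.007 m or distance between blue4_c and place4 below 0.007 m or distance between blue4_c and place5 below 0.007 m) and angle between each of blue1_c, blue2_c, blue3_c, blue4_c's own z axis and vertical below 0.1 rad and x of white_tile in the frame of changer above 0.057 m and y of white_tile in the frame of changer between -0.005 and 0.005 m and value of joint plunger below 0.002 m and contact force between the fingers and blue1 below 0.1 N and contact force between the fingers and blue2 below 0.1 N and contact force between the fingers and blue3 below 0.1 N and contact force between the fingers and blue4 below 0.1 N and contact force between the fingers and plunger below 0.1 N), for 0.3 s.
3. the lamp is switched on again (value of joint rocker above 0.42 rad), for 0.2 s.
At the end, for the whole second after the job is handed in: Every blue-lidded jar stands upright in a place (centre within 7 mm of its point), the white tile is within 5 mm of the reading spot, the plunger home (lift under 2 mm), the lamp on (rocker above 0.42 rad), the orange-lidded jars in the crate, all let go (all of step 2 and value of joint rocker above 0.42 rad and height (world z) of each of orange1_c, orange2_c, orange3_c below 0.05 m and horizontal distance between each of orange1_c, orange2_c, orange3_c and crate below 0.17 m); the robot touches nothing.
It fails at once if the turntable is turned while the lamp is on (value of joint rocker above 0.42 rad and (velocity of joint turntable above 0.3 rad/s or velocity of joint turntable below -0.3 rad/s)).
It fails at once if an orange-lidded jar is lifted out of the crate (height (world z) of any of orange1_c, orange2_c, orange3_c above 0.08 m).
It fails at once if a bystander on the bench (reagent jar, beaker) is knocked more than 3 cm (distance of any of reagent, beaker from where it was at the start of the episode above 0.03 m).
Of blue1, blue2, blue3, blue4 only 3 to 4 are there at a start; the rules pass over those that are not, and their reading is None.
At some moment in a run one of blue1, blue2, blue3, blue4 may be knocked a few centimetres aside while the robot is not near it.
It also fails if it takes over 210 s, if anything falls off the work surface, if the arm or the gripper's body presses on something with over 40 N, if the wrist force passes 120 N, or if a joint passes its speed limit or range.

## Working session

There is one attempt and no reset: what is moved stays moved. The work goes in short steps, Python scripts to look and compute and a tool call to move; the robot and the scene stay as the last step left them, time stands still between calls to the robot, and variables do not carry over. Pictures are saved under pics/ and viewed, about 12 in all and at most 16, crops included, and the job is handed in when it is done.

Besides the shell and the picture viewer there is one more tool, called after "Call:" as name(argument=value, ...), one argument or row to a line, values as JSON. play_rows: Moves the arm, as the interface text tells. Its arguments: {"type":"object","properties":{"plan":{"type":"array","items":{"type":"number"}},"squeeze":{"type":"number"}},"required":["plan"]}

```bash
mkdir -p pics; ls; python3 - <<'E'
from cell import sense,cams,models,env
import cv2,numpy as np
s=sense();print({k:np.round(v,3).tolist() for k,v in s.items()},env.tcp_to_tips)
ims=[]
for c in("scene","side"):
    i=cams.get_image(c);ims.append(i["pixels"][:,:,::-1]);cv2.imwrite(f"pics/{c}0.png",ims[-1])
    for n in["changer","white_tile","knob","rocker_on","rocker_off","crate","blue1_c","orange1_c","vial","reagent","beaker","place1"]:
        print(c,n,[(np.round(d["point"],3).tolist(),round(d["p"],2)) for d in models.pinpoint(n,c)][:8])
E
```

```text
pics
{'t': 0.0, 'joints': [-80.57, 19.131, 2.285, 84.012, -0.768, 76.964, -3.352], 'qd': [0.024, -0.02, -0.029, -0.018, -0.089, -0.004, 0.097], 'effort': [0.0, -65.854, 1.366, -40.557, 0.017, 0.012, -0.0], 'eef_pos': [0.169, 0.627, 0.249], 'orientation': [-176.26, 89.909, -101.376], 'force': [0.567, -0.058, -0.575], 'moment': [0.035, 0.0, 0.014], 'opening': 0.085} 0.019
scene changer [([0.6, -0.324, 0.027], 0.74), ([0.553, 0.077, -0.002], 0.6)]
scene white_tile [([0.619, 0.069, 0.072], 0.65)]
scene knob [([0.521, 0.188, 0.075], 0.71), ([0.557, 0.076, 0.0], 0.59)]
scene rocker_on [([0.469, 0.369, 0.072], 0.66)]
scene rocker_off [([0.433, 0.381, 0.082], 0.62)]
scene crate [([0.514, -0.274, 0.002], 0.86)]
scene blue1_c []
scene orange1_c [([0.426, -0.233, 0.031], 0.76), ([0.513, 0.035, 0.06], 0.41)]
scene vial [([0.61, -0.261, 0.003], 0.53)]
scene reagent [([0.667, 0.44, -0.001], 0.63), ([0.5, 0.089, 0.058], 0.37)]
scene beaker [([0.698, 0.34, 0.005], 0.8)]
scene place1 [([0.501, 0.09, 0.057], 0.96), ([0.508, 0.032, 0.058], 0.87), ([0.601, 0.122, 0.06], 0.69), ([0.539, 0.133, 0.052], 0.55), ([0.557, 0.08, 0.004], 0.16)]
side changer [([0.557, 0.078, 0.002], 0.69)]
side white_tile []
side knob [([0.522, 0.187, 0.074], 0.49)]
side rocker_on [([0.556, 0.076, 0.005], 0.69), ([0.47, 0.369, 0.075], 0.5)]
side rocker_off [([0.437, 0.381, 0.083], 0.63)]
side crate [([0.511, -0.276, 0.001], 0.59), ([0.524, 0.184, 0.072], 0.42)]
side blue1_c [([0.67, 0.44, 0.0], 0.45)]
side orange1_c [([0.429, -0.232, 0.025], 0.85)]
side vial [([0.494, 0.093, 0.058], 0.31)]
side reagent [([0.67, 0.438, -0.002], 0.79)]
side beaker [([0.697, 0.341, -0.001], 0.95)]
side place1 [([0.601, 0.126, 0.056], 0.96), ([0.573, 0.02, 0.058], 0.72), ([0.495, 0.094, 0.059], 0.66), ([0.541, 0.142, 0.06], 0.62), ([0.516, 0.035, 0.053], 0.62)]
```

```bash
python3 -c "
import cv2;[cv2.imwrite(f'pics/{c}0b.png',cv2.resize(cv2.imread(f'pics/{c}0.png'),(800,600),interpolation=cv2.INTER_CUBIC)) for c in('scene','side')]"
```

```text
(no output)
```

View pics/scene0b.png

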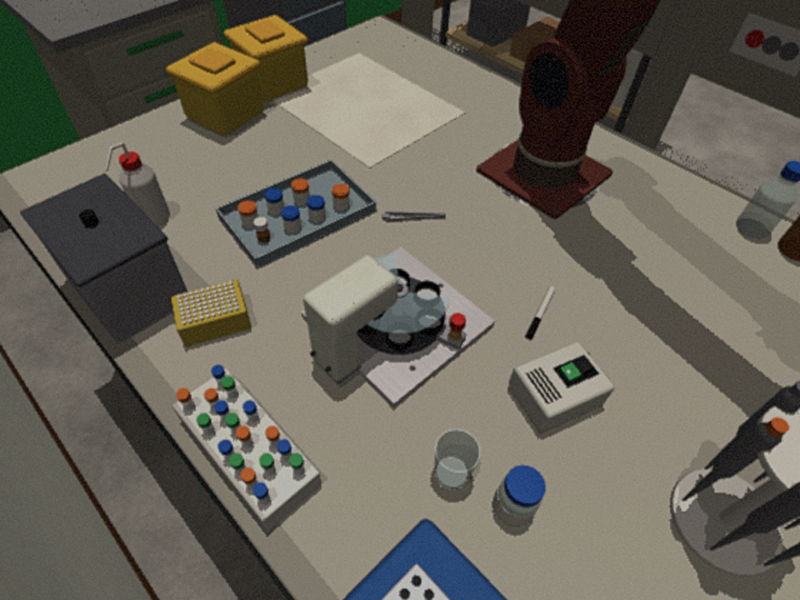

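View pics/side0b.png

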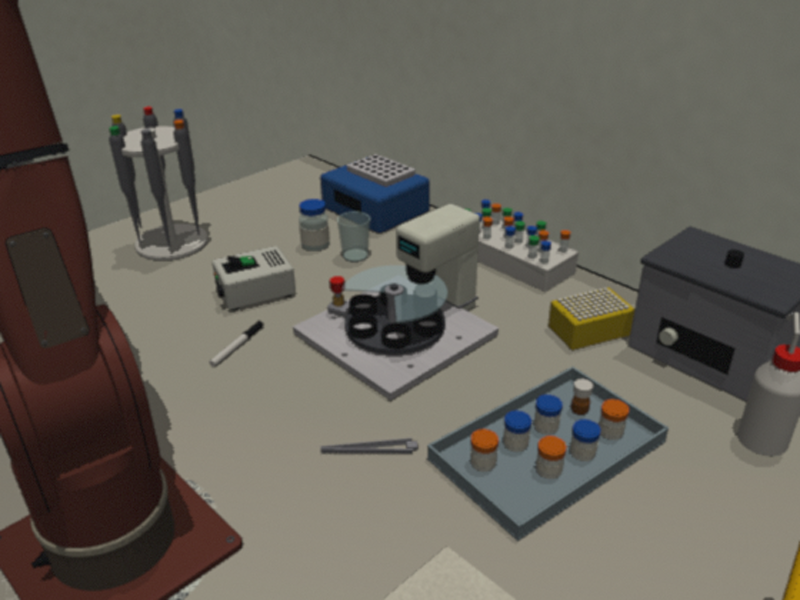

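```bash
cat > h.py <<'E'
import numpy as np,cv2
from scipy.spatial.transform import Rotation as Ro
from cell import sense,cams,models,env
def ray(im,u,v,fish=False):
    h=im["pixels"].shape[0];f=h/2/np.tan(np.radians(im["vfov"])/2)
    a,b=u-im["cx"],v-im["cy"]
    if fish:
        r=np.hypot(a,b);th=r/f;k=np.sin(th)/max(r,1e-9);d=np.array([a*k,-b*k,-np.cos(th)])
    else:d=np.array([a/f,-b/f,-1.])
    T=np.array(im["world_from_camera"]);return T[:3,3],T[:3,:3]@d
def onz(im,u,v,z,fish=False):
    o,d=ray(im,u,v,fish);return o+d*(z-o[2])/d[2]
def proj(im,p,fish=False):
    T=np.linalg.inv(np.array(im["world_from_camera"]));c=T[:3,:3]@np.array(p)+T[:3,3]
    h=im["pixels"].shape[0];f=h/2/np.tan(np.radians(im["vfov"])/2)
    x,y,z=c[0],-c[1],-c[2]
    if fish:
        r=np.hypot(x,y);th=np.arctan2(r,z);return im["cx"]+f*th*x/r,im["cy"]+f*th*y/r
    return im["cx"]+f*x/z,im["cy"]+f*y/z
def lids(im,col,z=.05,fish=False,amin=25):
    hsv=cv2.cvtColor(im["pixels"],cv2.COLOR_RGB2HSV);H,S,V=cv2.split(hsv)
    m={"blue":(H>103)&(H<125)&(S>120),"orange":(H>5)&(H<18)&(S>150),"red":((H<5)|(H>174))&(S>150)}[col]&(V>50)
    n,_,st,c=cv2.connectedComponentsWithStats(m.astype(np.uint8))
    return [(onz(im,*c[i],z,fish).round(4).tolist(),c[i].round(1).tolist(),int(st[i,4])) for i in range(1,n) if st[i,4]>=amin]
def to(pos,jaw):
    """rows info: tool-frame shift & turn from measured pose to a down pose at pos, jaws along world angle jaw(deg), shorter of the half turns"""
    s=sense();R=Ro.from_euler("xyz",s["orientation"],degrees=True)
    best=None
    for j in(jaw,jaw+180):
        z=np.array([np.cos(np.radians(j)),np.sin(np.radians(j)),0]);x=np.array([0,0,-1.]);G=Ro.from_matrix(np.c_[x,np.cross(z,x),z])
        w=(R.inv()*G).as_rotvec()
        if best is None or np.linalg.norm(w)<np.linalg.norm(best[0]):best=(w,G)
    d=np.array(pos)-s["eef_pos"]
    print("turn",best[0].round(3),"deg",np.degrees(np.linalg.norm(best[0])).round(1),"shift old axes",R.inv().apply(d).round(4),"shift new axes",best[1].inv().apply(d).round(4))
    return best[1]
E
python3 - <<'E'
from h import *
a=cams.get_image("scene");b=cams.get_image("side")
print(a.keys())
for n,im in(("scene",a),("side",b)):
  for c in("blue","orange","red"):
    for l in lids(im,c,.045 if c!="red" else .08):
      if .3<l[0][0]<.8 and -.5<l[0][1]<.5:print(n,c,l)
k=.7
for n,im,ps in(("scene",a,[(400,250),(493,322),(393,403)]),("side",b,[(296,330),(390,390),(497,330)])):
  print(n,[onz(im,u*k,v*k,.018).round(4)[:2].tolist() for u,v in ps])
E
```

```text
dict_keys(['pixels', 'vfov', 'cx', 'cy', 'world_from_camera'])
scene blue ([0.5391, -0.3184, 0.045], [190.7, 135.5], 94)
scene blue ([0.4881, -0.2392, 0.045], [220.4, 140.7], 89)
scene blue ([0.5464, -0.2492, 0.045], [202.7, 148.0], 95)
scene blue ([0.6481, 0.4341, 0.045], [367.4, 339.1], 587)
scene orange ([0.4797, -0.3026, 0.045], [209.5, 129.4], 100)
scene orange ([0.4274, -0.2292, 0.045], [238.0, 133.3], 93)
scene orange ([0.604, -0.3197, 0.045], [172.5, 145.1], 110)
scene red ([0.5245, 0.1885, 0.08], [320.0, 224.5], 91)
side blue ([0.5497, -0.246, 0.045], [383.8, 283.1], 221)
side blue ([0.4909, -0.2365, 0.045], [362.0, 294.6], 241)
side blue ([0.5417, -0.3149, 0.045], [410.1, 301.2], 248)
side orange ([0.5829, -0.278, 0.045], [406.4, 282.8], 70)
side orange ([0.6065, -0.3189, 0.045], [430.2, 286.6], 231)
side orange ([0.4286, -0.229, 0.045], [338.6, 308.1], 253)
side orange ([0.4813, -0.3016, 0.045], [385.9, 313.1], 258)
side red ([0.5185, 0.1819, 0.08], [235.5, 198.4], 82)
scene [[0.4373, -0.0346], [0.4396, 0.2087], [0.6851, 0.2027]]
side [[0.4339, 0.1949], [0.4356, -0.0371], [0.6743, -0.0501]]
```

```bash
python3 - <<'E'
from h import *
b=cams.get_image("side")
print([onz(b,u*.7,v*.7,0).round(3)[:2].tolist() for u,v in[(168,245),(136,240),(208,240)]])
for c in("scene","side"):
  for n in("rocker_on","rocker_off","rocker"):print(c,n,[(np.round(d["point"],4).tolist(),round(d["p"],2)) for d in models.pinpoint(n,c)][:2])
to([.433,.382,.25],71)
print(Ro.from_euler("xyz",sense()["orientation"],degrees=True).as_matrix().round(3))
E
```

```text
[[0.453, 0.664], [0.417, 0.735], [0.525, 0.623]]
scene rocker_on [([0.4732, 0.3705, 0.0734], 0.71), ([0.6122, -0.2612, 0.0012], 0.21)]
scene rocker_off [([0.4328, 0.3787, 0.0828], 0.54), ([0.6032, -0.3206, 0.0285], 0.36)]Traceback (most recent call last):
  File "<stdin>", line 5, in <module>
ValueError: it knows: beaker, blue1, blue2, blue3, blue4, changer, crate, knob, orange1, orange2, orange3, place, reagent, rocker_off, rocker_on, vial, white_tile
```

```bash
python3 - <<'E'
from h import *
to([.434,.380,.25],74)
print(Ro.from_euler("xyz",sense()["orientation"],degrees=True).as_matrix().round(3))
E
```

```text
turn [ 0.015 -0.     0.   ] deg 0.9 shift old axes [ 3.000e-04 -3.199e-01 -1.699e-01] shift new axes [ 3.000e-04 -3.225e-01 -1.650e-01]
[[-0.    -0.965  0.261]
 [-0.     0.261  0.965]
 [-1.    -0.    -0.   ]]
```

Call:
play_rows(
  plan=[0, 0, -0.029, -0.0155, 0, 0, 0, 0, 0, -0.029, -0.0155, 0, 0, 0, 0, 0, -0.029, -0.0155, 0, 0, 0, 0, 0, -0.029, -0.0155, 0, 0, 0, 0, 0, -0.029, -0.0155, 0, 0, 0, 0, 0, -0.029, -0.0155, 0, 0, 0, 0, 0, -0.029, -0.0155, 0, 0, 0, 0, 0.03, -0.029, -0.0155, 0, 0, 0, 0, 0.03, -0.029, -0.0155, 0, 0, 0, 0, 0.03, -0.029, -0.0155, 0, 0, 0, 0, 0.02, -0.03, -0.015, 0, 0, 0, 0, 0, 0, 0, 0, 0, 0],
  squeeze=40,
)

```text
t: 2.55
eef_pos: [0.4333, 0.3765, 0.1419]
orientation: [-176.9, 89.6, -102.5]
force: [0.8, -1.7, -0.3]
opening: -0.0001
```

```bash
python3 - <<'E'
from h import *
w=cams.get_image("wrist");cv2.imwrite("pics/w1.png",cv2.resize(w["pixels"][:,:,::-1],(800,600)))
print(w["vfov"],sense()["eef_pos"],sense()["force"])
for n in("rocker_on","rocker_off","knob","white_tile","changer","place1"):print(n,[(np.round(d["point"],4).tolist(),round(d["p"],2)) for d in models.pinpoint(n,"wrist")][:6])
E
```

```text
65.70646984690485 [0.43153271 0.37978694 0.14381442] [-0.1270811   0.44087184  0.98164818]
rocker_on [([0.5384, 0.1372, 0.0567], 0.75)]
rocker_off [([0.4373, 0.3825, 0.0842], 0.57)]
knob [([0.5207, 0.1903, 0.0744], 0.67)]
white_tile [([0.6686, 0.4331, -0.0011], 0.67)]
changer [([0.557, 0.0809, -0.0029], 0.75)]
place1 [([0.4956, 0.0912, 0.0577], 0.91), ([0.516, 0.0324, 0.0577], 0.88), ([0.5356, 0.1377, 0.0542], 0.74), ([0.5764, 0.0225, 0.0568], 0.68)]
```

View pics/w1.png

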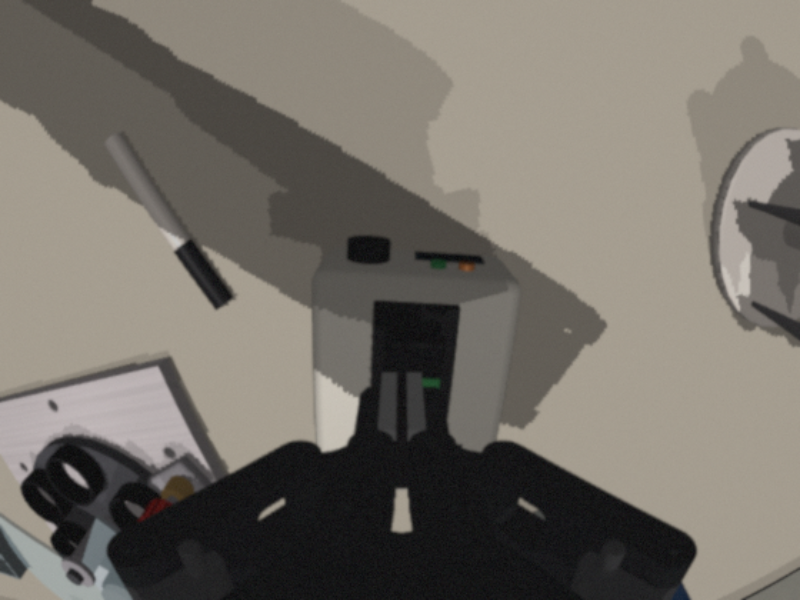

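Call:
play_rows(
  plan=[0, 0.02, -0.004, 0, 0, 0, 0, 0, 0.015, 0, 0, 0, 0, 0, 0, 0.008, 0, 0, 0, 0, 0, 0, 0.005, 0, 0, 0, 0, 0, 0.004, 0, 0, 0, 0, 0, 0, 0, 0, 0, 0, 0],
)

```text
validation failed for argument at $.pl...
```

```bash
python3 - <<'E'
from h import *
print(sense()["eef_pos"],sense()["force"])
for c in("scene","side"):
  i=cams.get_image(c)
  u,v=proj(i,[.453,.375,.075]);u=int(u);v=int(v)
  p=i["pixels"][v-40:v+40,u-50:u+50,::-1];cv2.imwrite(f"pics/r_{c}.png",cv2.resize(p,(500,400),interpolation=cv2.INTER_CUBIC))
a=np.hstack([cv2.imread(f"pics/r_{c}.png") for c in("scene","side")]);cv2.imwrite("pics/r1.png",cv2.resize(a,(800,320)))
E
```

```text
[0.4288521  0.38572516 0.14691821] [ 0.41079753  0.4280853  -0.10443537]
```

View pics/r1.png

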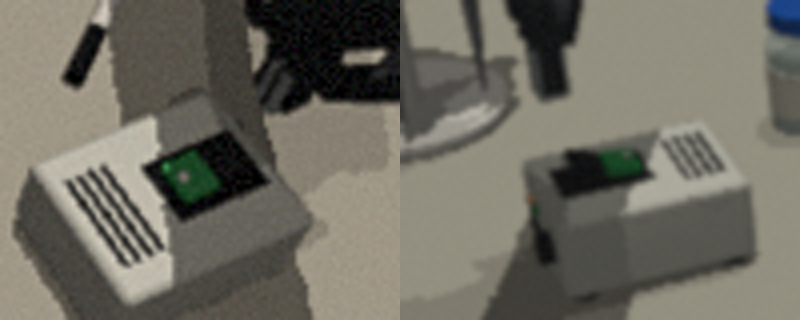

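Call:
play_rows(
  plan=[0, 0, -0.002, 0, 0, 0, 0],
)

```text
t: 3.08
eef_pos: [0.4308, 0.3846, 0.1465]
orientation: [-0.5, 90.0, 74.5]
force: [0.1, -0.3, -1.3]
opening: 0.0001
```

```bash
python3 - <<'E'
from h import *
for _ in range(5):
  s=sense();print(s["t"],s["eef_pos"].round(4),s["force"].round(2),s["joints"].round(2)); cams.get_image("side")
E
```

```text
3.0833 [0.4308 0.3846 0.1465] [ 0.1  -0.33 -1.25] [-57.25  15.19  12.99 102.18  -3.81  63.02  32.  ]
3.1333 [0.4315 0.384  0.1464] [-0.27 -0.12  0.13] [-57.22  15.22  13.04 102.16  -3.81  63.01  32.03]
3.1833 [0.4316 0.3839 0.1463] [ 0.57  0.41 -0.52] [-57.21  15.22  13.04 102.17  -3.8   63.01  32.02]
3.2333 [0.4315 0.3838 0.1462] [-0.27 -0.32 -0.38] [-57.2   15.22  13.04 102.18  -3.81  63.01  32.01]
3.2833 [0.4314 0.3838 0.1461] [ 0.04  0.23 -0.21] [-57.2   15.22  13.04 102.19  -3.81  63.01  32.01]
```

Call:
play_rows(
  plan=[0, 0.02, -0.004, -0.003, 0, 0, 0, 0, 0.015, 0, 0, 0, 0, 0, 0, 0.008, 0, 0, 0, 0, 0, 0, 0.006, 0, 0, 0, 0, 0, 0, 0.004, 0, 0, 0, 0, 0, 0, 0, 0, 0, 0, 0, 0],
)

```text
t: 3.83
eef_pos: [0.4338, 0.3802, 0.0946]
orientation: [95.7, 89.9, 170.6]
force: [-8.8, -3.9, 13.9]
opening: 0.0002
```

```bash
cat > crop.py <<'E'
from h import *
import sys
def crops(name,p,cs=("scene","side"),w=50,h=40):
  o=[]
  for c in cs:
    i=cams.get_image(c);u,v=map(int,proj(i,p));v=max(v,h);u=max(u,w)
    o.append(cv2.resize(i["pixels"][v-h:v+h,u-w:u+w,::-1],(400,320),interpolation=cv2.INTER_CUBIC))
  cv2.imwrite(f"pics/{name}.png",np.hstack(o))
E
python3 - <<'E'
from crop import *
s=sense();print(s["eef_pos"],s["force"])
crops("r2",[.453,.375,.075])
for n in("rocker_on","rocker_off"):print(n,[(np.round(d["point"],4).tolist(),round(d["p"],2)) for d in models.pinpoint(n,"side")][:3])
s=sense();print(s["eef_pos"],s["force"])
E
```

```text
[0.43377763 0.38022749 0.09463806] [-8.78981801 -3.88557904 13.87680556]
rocker_on [([0.4633, 0.3709, 0.0842], 0.52)]
rocker_off [([0.4289, 0.3827, 0.0754], 0.65)]
[0.43378665 0.38023364 0.09461619] [-8.84261275 -3.69045635 13.2241731 ]
```

View pics/r2.png

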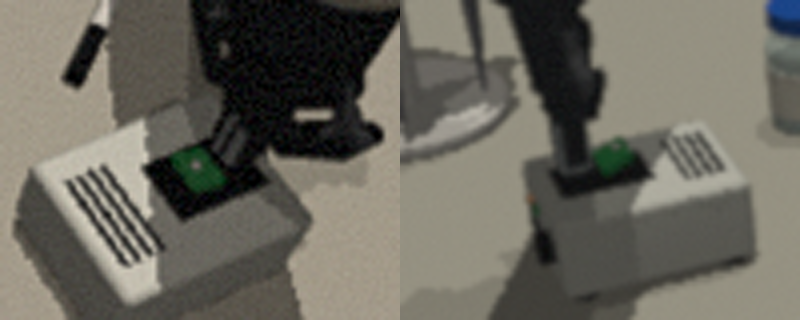

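Call:
play_rows(
  plan=[0.0, -0.02, 0, 0, 0, 0, 0, 0.0, -0.04, 0, 0, 0, 0, 0, 0.05, -0.04, 0, 0, 0, 0, 0, 0.05, -0.03, 0, 0, 0, 0, 0, 0.05, 0, 0, 0, 0, 0, 0],
)

```text
t: 4.45
eef_pos: [0.4371, 0.3819, 0.2308]
orientation: [-27.7, 89.4, 47.1]
force: [1.3, 0.9, 0.6]
opening: 0.0363
```

```bash
python3 - <<'E'
from h import *
i=cams.get_image("wrist");s=sense()
R=Ro.from_euler("xyz",s["orientation"],degrees=True)
T=np.array(i["world_from_camera"]);print("cam in tool",R.inv().apply(T[:3,3]-s["eef_pos"]).round(4),(R.inv().as_matrix()@T[:3,:3]).round(3))
for n in("rocker_on","rocker_off"):print(n,[(np.round(d["point"],4).tolist(),round(d["p"],2)) for d in models.pinpoint(n,"wrist")][:3])
print(s["eef_pos"]);to([.521,.188,.2],17.6)
E
```

```text
cam in tool [-0.1276  0.0826  0.0004] [[-0.004  0.326 -0.945]
 [ 0.001  0.945  0.326]
 [ 1.     0.    -0.005]]
rocker_on [([0.4637, 0.3696, 0.0851], 0.61)]
rocker_off [([0.4306, 0.3832, 0.0787], 0.84), ([0.5576, 0.0829, 0.0009], 0.38)]
[0.43620419 0.3811951  0.22754675]
turn [1.    0.001 0.   ] deg 57.3 shift old axes [ 0.0233 -0.1334 -0.1627] shift new axes [ 0.0233 -0.209   0.0244]
```

```bash
cat >> h.py <<'E'
def plan(pos,jaw,n,grip,settle=1,yout=None):
    """print rows from the measured pose to pos; jaw angle or, if yout given, tool y along world angle yout"""
    s=sense();R=Ro.from_euler("xyz",s["orientation"],degrees=True);p=np.array(s["eef_pos"])
    def G(j):
        z=np.array([np.cos(np.radians(j)),np.sin(np.radians(j)),0]);x=np.array([0,0,-1.]);return Ro.from_matrix(np.c_[x,np.cross(z,x),z])
    c=[G(yout-90)] if yout is not None else [G(jaw),G(jaw+180)]
    g=min(c,key=lambda g:(R.inv()*g).magnitude());w=(R.inv()*g).as_rotvec();out=[];d=(np.array(pos)-p)/n
    for k in range(n):
        cur=R*Ro.from_rotvec(w*k/n);out+=[grip,*cur.inv().apply(d).round(4),*(w/n).round(4)]
    out+=[grip,0,0,0,0,0,0]*settle
    print("deg/row",np.degrees(np.linalg.norm(w))/n,"mm/row",1e3*np.linalg.norm(d));print("from",p.round(4),"j7",s["joints"][6].round(1));print([float(x)+0. for x in out])
E
python3 - <<'E'
from h import *
plan([.521,.188,.2],0,9,.06,2,107.6)
E
```

```text
deg/row 6.365675729860781 mm/row 23.52603664365672
from [0.4346 0.3799 0.2233] j7 31.7
[0.06, 0.0026, -0.0148, -0.0181, 0.1111, 0.0001, 0.0, 0.06, 0.0026, -0.0167, -0.0163, 0.1111, 0.0001, 0.0, 0.06, 0.0026, -0.0184, -0.0144, 0.1111, 0.0001, 0.0, 0.06, 0.0026, -0.0199, -0.0122, 0.1111, 0.0001, 0.0, 0.06, 0.0026, -0.0212, -0.01, 0.1111, 0.0001, 0.0, 0.06, 0.0026, -0.0221, -0.0075, 0.1111, 0.0001, 0.0, 0.06, 0.0026, -0.0228, -0.005, 0.1111, 0.0001, 0.0, 0.06, 0.0026, -0.0233, -0.0025, 0.1111, 0.0001, 0.0, 0.06, 0.0026, -0.0234, 0.0001, 0.1111, 0.0001, 0.0, 0.06, 0.0, 0.0, 0.0, 0.0, 0.0, 0.0, 0.06, 0.0, 0.0, 0.0, 0.0, 0.0, 0.0]
```

Call:
play_rows(
  plan=[0.06, 0.0026, -0.0148, -0.0181, 0.111, 0, 0, 0.06, 0.0026, -0.0167, -0.0163, 0.111, 0, 0, 0.06, 0.0026, -0.0184, -0.0144, 0.111, 0, 0, 0.06, 0.0026, -0.02, -0.0122, 0.111, 0, 0, 0.06, 0.0026, -0.0212, -0.01, 0.111, 0, 0, 0.06, 0.0026, -0.022, -0.0075, 0.111, 0, 0, 0.06, 0.0026, -0.0228, -0.005, 0.111, 0, 0, 0.06, 0.0026, -0.0233, -0.0025, 0.111, 0, 0, 0.06, 0.0026, -0.0234, 0, 0.111, 0, 0, 0.06, 0, 0, 0, 0, 0, 0, 0.06, 0, 0, 0, 0, 0, 0, 0.06, 0, 0, 0, 0, 0, 0],
)

```text
t: 5.6
eef_pos: [0.5201, 0.1883, 0.1987]
orientation: [-173.0, 89.9, -155.3]
force: [-0.6, 1.1, -1.3]
opening: 0.0599
```

```bash
python3 - <<'E'
from h import *
for _ in range(2):
  i=cams.get_image("wrist")
  for n in("knob","changer","place1"):print(n,[(np.round(d["point"],4).tolist(),round(d["p"],2)) for d in models.pinpoint(n,"wrist")][:6])
cv2.imwrite("pics/w2.png",cv2.resize(i["pixels"][:,:,::-1],(800,600)))
s=sense();print(s["eef_pos"],s["joints"].round(1));print(lids(i,"red",.075,True))
import pickle;pickle.dump(i,open("w2.pkl","wb"))
E
```

```text
knob [([0.5213, 0.188, 0.0729], 0.64)]
changer [([0.558, 0.0817, -0.002], 0.67)]
place1 [([0.538, 0.1368, 0.0546], 0.9), ([0.5162, 0.0297, 0.0548], 0.78), ([0.498, 0.0918, 0.0543], 0.7)]
knob [([0.5243, 0.1899, 0.0736], 0.78)]
changer [([0.5584, 0.0795, -0.0013], 0.72)]
place1 [([0.5348, 0.1394, 0.0561], 0.98), ([0.5151, 0.0298, 0.0564], 0.98), ([0.4975, 0.0934, 0.0555], 0.93)]
[0.52067436 0.18831862 0.19969604] [-48.3  10.1  26.8 102.6  -4.9  68.5  -2.4]
[([0.5235, 0.185, 0.075], [281.9, 213.9], 918)]
```

View pics/w2.png

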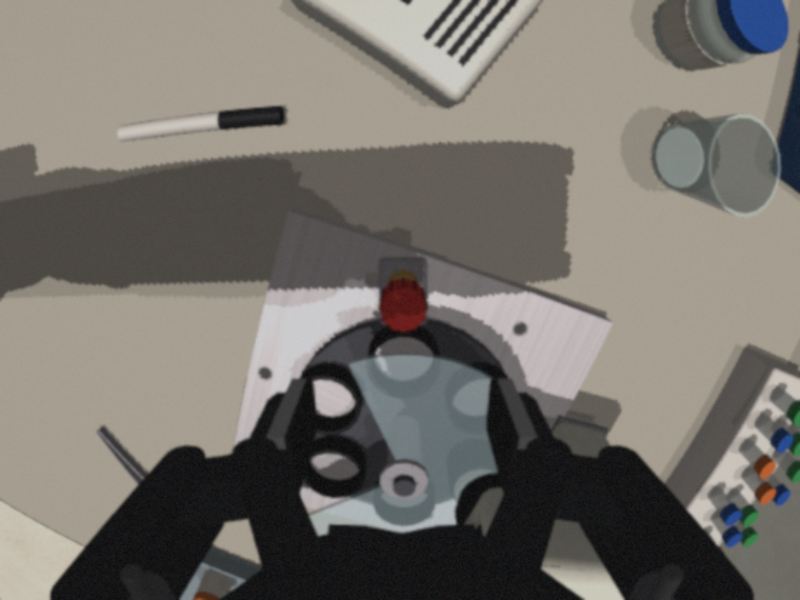

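```bash
python3 - <<'E'
from h import *
import pickle;i=pickle.load(open("w2.pkl","rb"))
k=.7;g=cv2.cvtColor(i["pixels"],cv2.COLOR_RGB2GRAY)
P=[]
for u,v in[(520,328),(265,373)]:
  u,v=int(u*k),int(v*k);w=g[v-8:v+9,u-8:u+9].astype(float);m=np.clip(np.median(w)-25-w,0,None)
  yy,xx=np.mgrid[-8:9,-8:9];cu,cv_=u+(m*xx).sum()/m.sum(),v+(m*yy).sum()/m.sum()
  p=onz(i,cu,cv_,.0175,True);P.append(p[:2]);print((u,v),(cu,cv_),p)
for u,v in[(285,210),(612,320)]:print("corner",onz(i,u*k,v*k,.018,True))
P=np.array(P);d=P[0]-P[1];print("dist",np.linalg.norm(d)/1,"yaw",np.degrees(np.arctan2(d[1],d[0])))
E
```

```text
(364, 229) (np.float64(363.6373716632444), np.float64(229.7595482546201)) [0.61627932 0.17505041 0.0175    ]
(185, 261) (np.float64(185.202326091727), np.float64(260.84353741496597)) [0.44601834 0.0812024  0.0175    ]
corner [0.43340015 0.20638415 0.018     ]
corner [0.68493527 0.20336337 0.018     ]
dist 0.19441257661307126 yaw 28.86359413916819
```

```bash
python3 - <<'E'
from h import *
plan([.5238,.186,.075],0,6,.06,2,107.7)
E
```

```text
deg/row 0.0012943181382019176 mm/row 20.79279256915825
from [0.5207 0.1883 0.1997] j7 -2.4
[0.06, 0.0208, -0.0005, 0.0004, 0.0, 0.0, 0.0, 0.06, 0.0208, -0.0005, 0.0004, 0.0, 0.0, 0.0, 0.06, 0.0208, -0.0005, 0.0004, 0.0, 0.0, 0.0, 0.06, 0.0208, -0.0005, 0.0004, 0.0, 0.0, 0.0, 0.06, 0.0208, -0.0005, 0.0004, 0.0, 0.0, 0.0, 0.06, 0.0208, -0.0005, 0.0004, 0.0, 0.0, 0.0, 0.06, 0.0, 0.0, 0.0, 0.0, 0.0, 0.0, 0.06, 0.0, 0.0, 0.0, 0.0, 0.0, 0.0]
```

Call:
play_rows(
  plan=[0.06, 0.03, -0.003, 0.003, 0, 0, 0, 0.06, 0.03, 0, 0, 0, 0, 0, 0.06, 0.03, 0, 0, 0, 0, 0, 0.06, 0.02, 0, 0, 0, 0, 0, 0.06, 0.0148, 0, 0, 0, 0, 0, 0.06, 0, 0, 0, 0, 0, 0, 0.02, 0, 0, 0, 0, 0, 0, 0.02, 0, 0, 0, 0, 0, 0, 0.02, 0, 0, 0, 0, 0, 0, 0.02, 0, 0, 0, 0, 0, 0, 0.02, 0, 0, 0, 0, 0, 0],
  squeeze=50,
)

```text
t: 6.92
eef_pos: [0.5253, 0.1863, 0.0763]
orientation: [20.8, 89.9, 38.5]
force: [-3.0, 0.7, 7.0]
opening: 0.0244
```

```bash
python3 - <<'E'
from h import *
s=sense();print({k:s[k].round(3) if hasattr(s[k],'round') else s[k] for k in("t","eef_pos","force","opening","joints")})
R=Ro.from_euler("xyz",s["orientation"],degrees=True);print(R.as_matrix().round(3))
i=cams.get_image("wrist");cv2.imwrite("pics/w3.png",cv2.resize(i["pixels"][:,:,::-1],(800,600)))
E
```

```text
{'t': 6.9167, 'eef_pos': array([0.525, 0.186, 0.076]), 'force': array([-2.951,  0.743,  7.048]), 'opening': 0.024351594678619654, 'joints': array([-45.959,  18.505,  25.639, 109.061,  -9.764,  54.429,   1.848])}
[[ 0.002 -0.303  0.953]
 [ 0.001  0.953  0.303]
 [-1.     0.001  0.002]]
```

View pics/w3.png

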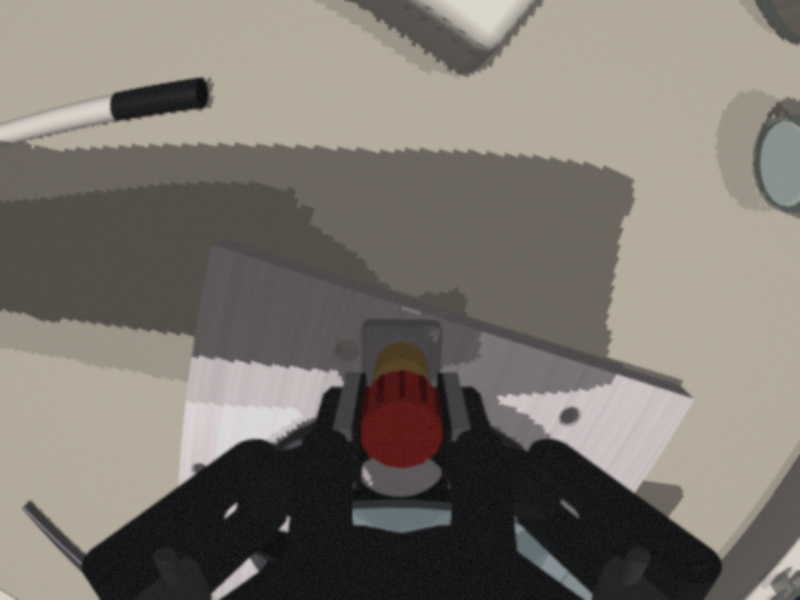

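Call:
play_rows(
  plan=[0.02, -0.002, 0, 0, 0, 0, 0, 0.02, -0.002, 0, 0, 0, 0, 0, 0.02, 0, 0, 0, 0, 0, 0, 0.02, 0, 0, 0, 0, 0, 0],
)

```text
t: 7.3
eef_pos: [0.5242, 0.186, 0.0785]
orientation: [-167.3, 90.0, -149.7]
force: [0.7, 1.1, -10.7]
opening: 0.0245
```

```bash
python3 - <<'E'
from h import *
s=sense();print({k:s[k].round(4) if hasattr(s[k],'round') else s[k] for k in("t","eef_pos","force","opening","joints")})
i=cams.get_image("wrist")
for n in("knob",):print(n,[(np.round(d["point"],4).tolist(),round(d["p"],2)) for d in models.pinpoint(n,"wrist")][:6])
E
```

```text
{'t': 7.3, 'eef_pos': array([0.5242, 0.186 , 0.0785]), 'force': array([  0.7134,   1.1431, -10.6663]), 'opening': 0.024505302646850087, 'joints': array([-46.0528,  18.3048,  25.6858, 109.0021,  -9.5827,  54.8092,
         1.7182])}
knob [([0.5234, 0.1876, 0.0754], 0.62)]
```

```bash
cat >> h.py <<'E'
C=np.array([.558,.0793]);YAW=-1.1
def arc(a1,n,y1,z,grip=.02,r=.112,out=0):
    """rows carrying the knob from the measured pose to world angle a1 (deg), tool y ending at world angle y1"""
    s=sense();p=np.array(s["eef_pos"]);R=Ro.from_euler("xyz",s["orientation"],degrees=True).as_matrix()
    y0=np.degrees(np.arctan2(R[1,1],R[0,1]))%360;a0=np.degrees(np.arctan2(*(p[:2]-C)[::-1]))%360;r0=np.hypot(*(p[:2]-C))
    print("a0",a0,"r0",r0,"y0",y0,"z",p[2],"j7",s["joints"][6]);rows=[];q=p
    for k in range(1,n+1):
        a=np.radians(a0+(a1-a0)*k/n);rr=r+(r0-r)*max(0,1-k/3);t=np.r_[C+rr*np.array([np.cos(a),np.sin(a)]),p[2]+(z-p[2])*min(1,k/2)]
        y=np.radians(y0+(y1-y0)*(k-1)/n);d=t-q;q=t
        yy=np.array([np.cos(y),np.sin(y),0]);zz=np.array([np.sin(y),-np.cos(y),0])
        rows.append([grip,round(-d[2],4),round(d@yy,4),round(d@zz,4),round(-np.radians((y1-y0)/n),4),0,0])
    for i in range(0,n,11):print([float(x)+0. for r in rows[i:i+11] for x in r])
E
python3 - <<'E'
from h import *
arc(238.9,22,217,.0793)
E
```

```text
a0 107.55073582131169 r0 0.11190551776068015 y0 107.6599255694743 z 0.07845484969356635 j7 1.7170783735127733
[0.02, -0.0004, -0.0006, -0.0116, -0.0867, 0.0, 0.0, 0.02, -0.0004, -0.0008, -0.0116, -0.0867, 0.0, 0.0, 0.02, 0.0, -0.001, -0.0116, -0.0867, 0.0, 0.0, 0.02, 0.0, -0.0012, -0.0116, -0.0867, 0.0, 0.0, 0.02, 0.0, -0.0014, -0.0116, -0.0867, 0.0, 0.0, 0.02, 0.0, -0.0016, -0.0116, -0.0867, 0.0, 0.0, 0.02, 0.0, -0.0018, -0.0115, -0.0867, 0.0, 0.0, 0.02, 0.0, -0.002, -0.0115, -0.0867, 0.0, 0.0, 0.02, 0.0, -0.0022, -0.0115, -0.0867, 0.0, 0.0, 0.02, 0.0, -0.0024, -0.0114, -0.0867, 0.0, 0.0, 0.02, 0.0, -0.0026, -0.0114, -0.0867, 0.0, 0.0]
[0.02, 0.0, -0.0028, -0.0113, -0.0867, 0.0, 0.0, 0.02, 0.0, -0.003, -0.0113, -0.0867, 0.0, 0.0, 0.02, 0.0, -0.0032, -0.0112, -0.0867, 0.0, 0.0, 0.02, 0.0, -0.0034, -0.0112, -0.0867, 0.0, 0.0, 0.02, 0.0, -0.0036, -0.0111, -0.0867, 0.0, 0.0, 0.02, 0.0, -0.0038, -0.011, -0.0867, 0.0, 0.0, 0.02, 0.0, -0.004, -0.011, -0.0867, 0.0, 0.0, 0.02, 0.0, -0.0042, -0.0109, -0.0867, 0.0, 0.0, 0.02, 0.0, -0.0043, -0.0108, -0.0867, 0.0, 0.0, 0.02, 0.0, -0.0045, -0.0107, -0.0867, 0.0, 0.0, 0.02, 0.0, -0.0047, -0.0107, -0.0867, 0.0, 0.0]
```

Call:
play_rows(
  plan=[0.02, -0.0004, -0.0006, -0.0116, -0.0867, 0.0, 0.0, 0.02, -0.0004, -0.0008, -0.0116, -0.0867, 0.0, 0.0, 0.02, 0.0, -0.001, -0.0116, -0.0867, 0.0, 0.0, 0.02, 0.0, -0.0012, -0.0116, -0.0867, 0.0, 0.0, 0.02, 0.0, -0.0014, -0.0116, -0.0867, 0.0, 0.0, 0.02, 0.0, -0.0016, -0.0116, -0.0867, 0.0, 0.0, 0.02, 0.0, -0.0018, -0.0115, -0.0867, 0.0, 0.0, 0.02, 0.0, -0.002, -0.0115, -0.0867, 0.0, 0.0, 0.02, 0.0, -0.0022, -0.0115, -0.0867, 0.0, 0.0, 0.02, 0.0, -0.0024, -0.0114, -0.0867, 0.0, 0.0, 0.02, 0.0, -0.0026, -0.0114, -0.0867, 0.0, 0.0, 0.02, 0, 0, 0, 0, 0, 0],
)

```text
t: 8.4
eef_pos: [0.4457, 0.0902, 0.0791]
orientation: [129.1, 89.9, -158.5]
force: [-3.9, 1.5, -9.3]
opening: 0.0248
```

Call:
play_rows(
  plan=[0.02, 0, 0, 0, 0, 0, 0],
)

```text
t: 8.48
eef_pos: [0.4459, 0.0918, 0.0792]
orientation: [115.9, 89.9, -172.0]
force: [-3.8, 0.1, -9.0]
opening: 0.0243
```

```bash
python3 - <<'E'
from h import *
s=sense();print(s["force"].round(1),s["moment"].round(2),s["opening"],s["joints"].round(1))
arc(238.9,11,217,.0793)
E
```

```text
[-3.8  0.1 -9. ] [ 0.06  0.97 -0.03] 0.024329841429772733 [-37.9   6.4  21.9 122.   -3.   52.3  57.8]
a0 173.62852655742074 r0 0.11280015332038092 y0 162.13129133862245 z 0.07918080789055956 j7 57.84892840791928
[0.02, -0.0001, -0.0032, -0.0112, -0.0871, 0.0, 0.0, 0.02, -0.0001, -0.0033, -0.0111, -0.0871, 0.0, 0.0, 0.02, 0.0, -0.0035, -0.0111, -0.0871, 0.0, 0.0, 0.02, 0.0, -0.0034, -0.0111, -0.0871, 0.0, 0.0, 0.02, 0.0, -0.0036, -0.011, -0.0871, 0.0, 0.0, 0.02, 0.0, -0.0038, -0.0109, -0.0871, 0.0, 0.0, 0.02, 0.0, -0.004, -0.0109, -0.0871, 0.0, 0.0, 0.02, 0.0, -0.0042, -0.0108, -0.0871, 0.0, 0.0, 0.02, 0.0, -0.0043, -0.0107, -0.0871, 0.0, 0.0, 0.02, 0.0, -0.0045, -0.0107, -0.0871, 0.0, 0.0, 0.02, 0.0, -0.0047, -0.0106, -0.0871, 0.0, 0.0]
```

Call:
play_rows(
  plan=[0.02, -0.0001, -0.0032, -0.0112, -0.0871, 0.0, 0.0, 0.02, -0.0001, -0.0033, -0.0111, -0.0871, 0.0, 0.0, 0.02, 0.0, -0.0035, -0.0111, -0.0871, 0.0, 0.0, 0.02, 0.0, -0.0034, -0.0111, -0.0871, 0.0, 0.0, 0.02, 0.0, -0.0036, -0.011, -0.0871, 0.0, 0.0, 0.02, 0.0, -0.0038, -0.0109, -0.0871, 0.0, 0.0, 0.02, 0.0, -0.004, -0.0109, -0.0871, 0.0, 0.0, 0.02, 0.0, -0.0042, -0.0108, -0.0871, 0.0, 0.0, 0.02, 0.0, -0.0043, -0.0107, -0.0871, 0.0, 0.0, 0.02, 0.0, -0.0045, -0.0107, -0.0871, 0.0, 0.0, 0.02, 0.0, -0.0047, -0.0106, -0.0871, 0.0, 0.0, 0.02, 0, 0, 0, 0, 0, 0],
)

```text
t: 9.48
eef_pos: [0.5024, -0.0163, 0.0796]
orientation: [99.7, 89.9, -133.1]
force: [-4.3, 2.9, -9.1]
opening: 0.0243
```

Call:
play_rows(
  plan=[0.02, 0, 0, 0, 0, 0, 0],
)

```text
t: 9.57
eef_pos: [0.501, -0.0154, 0.0793]
orientation: [63.3, 89.9, -169.7]
force: [-2.7, 0.7, -8.9]
opening: 0.0248
```

```bash
python3 - <<'E'
from h import *
s=sense();print(s["eef_pos"],s["force"].round(1),s["moment"].round(2),s["opening"],s["joints"].round(1))
arc(238.9,1,217,.0793)
i=cams.get_image("wrist");print(models.pinpoint("knob","wrist")[:1],models.pinpoint("place1","wrist")[:5])
i=cams.get_image("side");print(models.pinpoint("knob","side")[:1],models.pinpoint("place1","side")[:5])
E
```

```text
[ 0.50102489 -0.01541389  0.07929989] [-2.7  0.7 -8.9] [0.13 0.39 0.28] 0.02480563479087866 [-24.   11.8  22.9 116.2  -5.7  53.2 128.8]
a0 238.97100085805175 r0 0.11053002070124217 y0 216.955560589942 z 0.07929988775618957 j7 128.79699608228216
[0.02, 0.0, 0.0005, -0.0001, -0.0008, 0.0, 0.0]
[{'point': [0.4995, -0.0122, 0.0734], 'p': 0.71}] [{'point': [0.4956, 0.074, 0.0609], 'p': 0.81}, {'point': [0.523, 0.0265, 0.0549], 'p': 0.78}, {'point': [0.4989, -0.0133, 0.0732], 'p': 0.29}]
[{'point': [0.4976, -0.0149, 0.0742], 'p': 0.5}] [{'point': [0.5838, 0.0243, 0.0585], 'p': 0.93}, {'point': [0.5286, 0.025, 0.0601], 'p': 0.75}, {'point': [0.4957, 0.0795, 0.056], 'p': 0.67}, {'point': [0.5903, 0.1299, 0.0539], 'p': 0.67}]
```

Call:
play_rows(
  plan=[0.02, 0.003, 0, 0, 0, 0, 0, 0.02, 0.003, 0, 0, 0, 0, 0, 0.02, 0.002, 0, 0, 0, 0, 0, 0.02, 0, 0, 0, 0, 0, 0],
)

```text
t: 10.2
eef_pos: [0.5014, -0.0156, 0.0715]
orientation: [49.0, 90.0, 176.2]
force: [-3.5, 0.9, -7.2]
opening: 0.0246
```

Call:
play_rows(
  plan=[0.02, 0.002, 0, 0, 0, 0, 0, 0.02, 0.002, 0, 0, 0, 0, 0, 0.02, 0, 0, 0, 0, 0, 0, 0.055, 0, 0, 0, 0, 0, 0, 0.055, 0, 0, 0, 0, 0, 0, 0.055, 0, 0, 0, 0, 0, 0, 0.055, -0.02, 0, 0, 0, 0, 0, 0.055, -0.03, 0, 0, 0, 0, 0, 0.055, -0.04, 0, 0, 0, 0, 0, 0.055, -0.04, 0, 0, 0, 0, 0, 0.055, 0, 0, 0, 0, 0, 0],
)

```text
t: 11.12
eef_pos: [0.5059, -0.0161, 0.2063]
orientation: [-117.7, 89.3, 9.4]
force: [1.0, -0.0, 0.4]
opening: 0.0552
```

```bash
python3 - <<'E'
from h import *
s=sense();print(s["eef_pos"],s["joints"].round(1))
i=cams.get_image("wrist");cv2.imwrite("pics/w4.png",cv2.resize(i["pixels"][:,:,::-1],(800,600)))
import pickle;pickle.dump(i,open("w4.pkl","wb"))
print(lids(i,"red",.075,True),lids(i,"blue",.046,True),lids(i,"orange",.046,True))
for n in("knob","place1","changer","blue1_c","orange1_c"):print(n,[(np.round(d["point"],4).tolist(),round(d["p"],2)) for d in models.pinpoint(n,"wrist")][:6])
i=cams.get_image("scene")
for l in lids(i,"blue",.045):
  if .3<l[0][0]<.8 and -.5<l[0][1]<.3:print(l[0])
E
```

```text
[ 0.50594524 -0.01613492  0.20628992] [-25.7   3.   23.5 108.6  -1.4  67.9 125.4]
[([0.4986, -0.0183, 0.075], [285.6, 195.2], 805)] [([0.49, -0.2379, 0.046], [104.1, 46.4], 1056), ([0.5414, -0.3156, 0.046], [34.1, 58.0], 749), ([0.5486, -0.2472, 0.046], [70.3, 94.0], 907), ([0.943, 0.0167, 0.046], [135.3, 413.6], 71)] [([0.4822, -0.3007, 0.046], [68.2, 13.4], 802), ([0.4374, -0.2241, 0.046], [144.8, 5.3], 385), ([0.6049, -0.3183, 0.046], [11.8, 108.2], 670), ([0.5943, -0.2411, 0.046], [56.9, 135.3], 69)]
knob [([0.5009, -0.0163, 0.0668], 0.65)]
place1 [([0.5243, 0.0268, 0.0556], 0.88), ([0.4975, 0.0767, 0.0582], 0.57)]
changer [([0.5596, 0.0802, -0.0025], 0.61)]
blue1_c [([0.6107, -0.2621, 0.0042], 0.72)]
orange1_c [([0.5308, 0.1321, 0.0751], 0.72)]
[0.5394, -0.3174, 0.045]
[0.4885, -0.2387, 0.045]
[0.5471, -0.2488, 0.045]
```

View pics/w4.png

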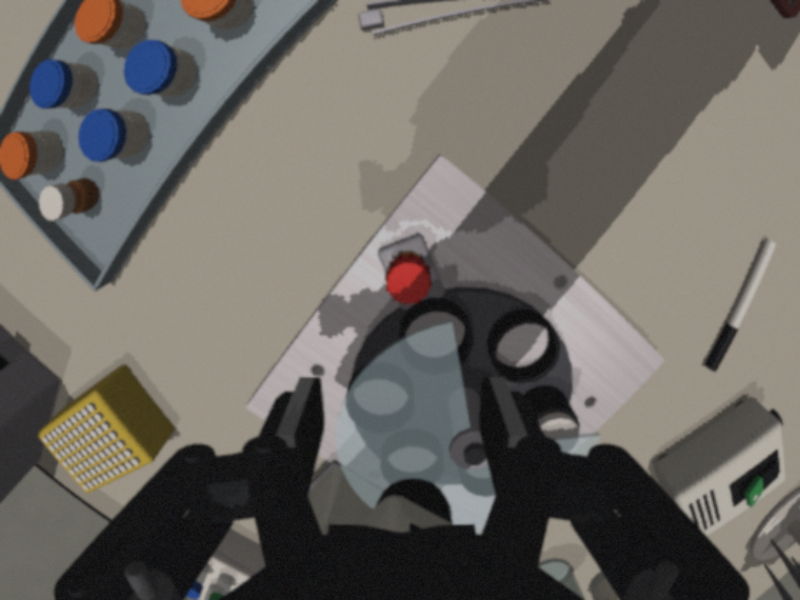

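```bash
python3 - <<'E'
from h import *
import pickle;i=pickle.load(open("w4.pkl","rb"));g=cv2.cvtColor(i["pixels"],cv2.COLOR_RGB2GRAY)
for u,v in[(560,282),(590,401),(318,370)]:
  u,v=int(u*.7),int(v*.7);w=g[v-6:v+7,u-6:u+7].astype(float);m=np.clip(np.median(w)-20-w,0,None);yy,xx=np.mgrid[-6:7,-6:7]
  p=onz(i,u+(m*xx).sum()/m.sum(),v+(m*yy).sum()/m.sum(),.0175,True)[:2];d=p-C;print(p,np.hypot(*d),np.degrees(np.arctan2(d[1],d[0]))%360)
plan([.490,-.238,.16],0,11,.055,1,135)
E
```

```text
[0.44550424 0.08248135] 0.11254073635123754 178.38012371472803
[0.50359824 0.17832575] 0.11298518151300374 118.78306448438899
[ 0.61470582 -0.01789047] 0.11252349731880124 300.2614448518373
deg/row 7.470522894174317 mm/row 20.488112783058856
from [ 0.501  -0.0159  0.1968] j7 125.5
[0.055, 0.0034, 0.013, -0.0155, 0.1304, -0.0001, -0.0002, 0.055, 0.0034, 0.0109, -0.017, 0.1304, -0.0001, -0.0002, 0.055, 0.0033, 0.0086, -0.0183, 0.1304, -0.0001, -0.0002, 0.055, 0.0033, 0.0061, -0.0193, 0.1304, -0.0001, -0.0002, 0.055, 0.0033, 0.0035, -0.0199, 0.1304, -0.0001, -0.0002, 0.055, 0.0033, 0.0009, -0.0202, 0.1304, -0.0001, -0.0002, 0.055, 0.0033, -0.0017, -0.0201, 0.1304, -0.0001, -0.0002, 0.055, 0.0033, -0.0043, -0.0198, 0.1304, -0.0001, -0.0002, 0.055, 0.0033, -0.0068, -0.019, 0.1304, -0.0001, -0.0002, 0.055, 0.0033, -0.0093, -0.018, 0.1304, -0.0001, -0.0002, 0.055, 0.0033, -0.0115, -0.0166, 0.1304, -0.0001, -0.0002, 0.055, 0.0, 0.0, 0.0, 0.0, 0.0, 0.0]
```

Call:
play_rows(
  plan=[0.055, 0.0034, 0.013, -0.0155, 0.12, 0, 0, 0.055, 0.0034, 0.011, -0.017, 0.12, 0, 0, 0.055, 0.0033, 0.0088, -0.0183, 0.12, 0, 0, 0.055, 0.0033, 0.0066, -0.0193, 0.12, 0, 0, 0.055, 0.0033, 0.0043, -0.0199, 0.12, 0, 0, 0.055, 0.0033, 0.002, -0.0202, 0.12, 0, 0, 0.055, 0.0033, -0.0005, -0.0202, 0.12, 0, 0, 0.055, 0.0033, -0.003, -0.0201, 0.12, 0, 0, 0.055, 0.0033, -0.0053, -0.0197, 0.12, 0, 0, 0.055, 0.0033, -0.0076, -0.019, 0.12, 0, 0, 0.055, 0.0033, -0.0098, -0.018, 0.12, 0, 0, 0.055, 0, 0, 0, 0, 0, 0],
)

```text
t: 12.47
eef_pos: [0.4894, -0.2434, 0.1601]
orientation: [170.2, 89.8, -139.0]
force: [-1.0, -0.0, -0.6]
opening: 0.0547
```

Call:
play_rows(
  plan=[0.055, 0, 0, 0, 0, 0, 0],
)

```text
t: 12.55
eef_pos: [0.4903, -0.2403, 0.1604]
orientation: [142.2, 89.9, -166.3]
force: [0.0, 0.8, -0.3]
opening: 0.0553
```

```bash
python3 - <<'E'
from h import *
i=cams.get_image("wrist");cv2.imwrite("pics/w5.png",cv2.resize(i["pixels"][:,:,::-1],(800,600)))
print(lids(i,"blue",.05,True,200));print(lids(i,"orange",.05,True,200))
for n in("blue1_c","orange1_c"):print(n,[(np.round(d["point"],4).tolist(),round(d["p"],2)) for d in models.pinpoint(n,"wrist")][:6])
s=sense();print(s["joints"].round(1))
plan([.490,-.238,.046],0,5,.05,1,140)
E
```

```text
[([0.4888, -0.237, 0.05], [282.4, 209.9], 1763), ([0.5459, -0.2462, 0.05], [316.5, 267.9], 1451), ([0.5388, -0.3126, 0.05], [250.1, 303.2], 1268)]
[([0.4284, -0.2297, 0.05], [238.6, 142.4], 1904), ([0.4794, -0.2991, 0.05], [214.8, 246.6], 1438), ([0.6016, -0.3163, 0.05], [290.4, 346.4], 995)]
blue1_c [([0.6055, -0.3228, 0.0268], 0.3)]
orange1_c [([0.4271, -0.2307, 0.0256], 0.81), ([0.4892, -0.2368, 0.026], 0.29)]
[-13.1  12.5  39.1 106.6  -8.7  64.   80.9]
deg/row 0.34118609376992 mm/row 22.999416006397485
from [ 0.4913 -0.2383  0.161 ] j7 80.9
[0.05, 0.023, 0.0002, -0.0001, 0.006, 0.0, -0.0002, 0.05, 0.023, 0.0002, -0.0001, 0.006, 0.0, -0.0002, 0.05, 0.023, 0.0002, -0.0001, 0.006, 0.0, -0.0002, 0.05, 0.023, 0.0002, -0.0001, 0.006, 0.0, -0.0002, 0.05, 0.023, 0.0002, -0.0001, 0.006, 0.0, -0.0002, 0.05, 0.0, 0.0, 0.0, 0.0, 0.0, 0.0]
```

View pics/w5.png

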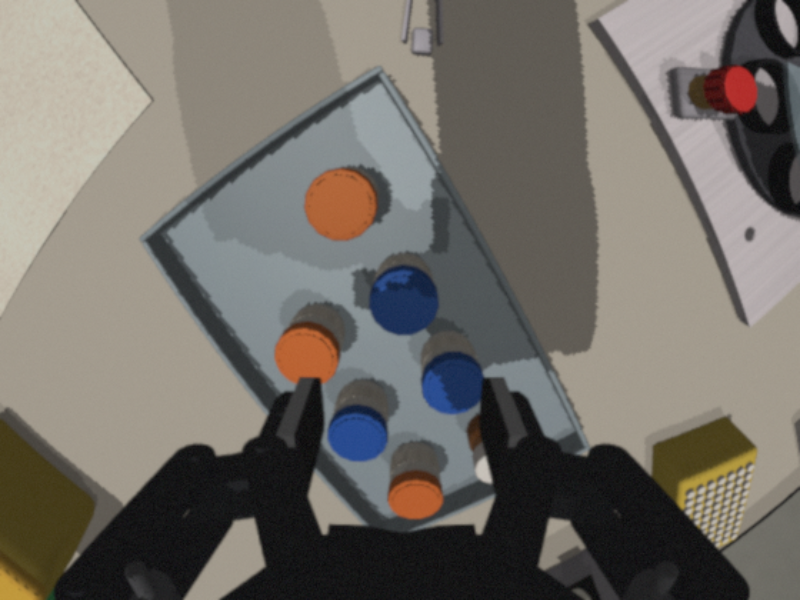

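Call:
play_rows(
  plan=[0.055, 0.03, 0.002, -0.001, 0, 0, 0, 0.055, 0.03, 0, 0, 0, 0, 0, 0.055, 0.03, 0, 0, 0, 0, 0, 0.055, 0.015, 0, 0, 0, 0, 0, 0.055, 0.01, 0, 0, 0, 0, 0, 0.055, 0, 0, 0, 0, 0, 0, 0.03, 0, 0, 0, 0, 0, 0, 0.03, 0, 0, 0, 0, 0, 0, 0.03, 0, 0, 0, 0, 0, 0, 0.03, 0, 0, 0, 0, 0, 0],
  squeeze=40,
)

```text
t: 13.53
eef_pos: [0.49, -0.239, 0.0476]
orientation: [-61.4, 89.9, -9.8]
force: [0.2, 0.6, 3.7]
opening: 0.0363
```

Call:
play_rows(
  plan=[0.03, -0.02, 0, 0, 0, 0, 0, 0.03, -0.03, 0, 0, 0, 0, 0, 0.03, -0.04, 0, 0, 0, 0, 0, 0.03, -0.03, 0, 0, 0, 0, 0, 0.03, 0, 0, 0, 0, 0, 0, 0.03, 0, 0, 0, 0, 0, 0],
)

```text
t: 14.03
eef_pos: [0.4902, -0.2392, 0.1685]
orientation: [-55.0, 89.7, -3.4]
force: [-0.2, -0.3, -2.0]
opening: 0.0364
```

```bash
python3 - <<'E'
from h import *
s=sense();print(s["eef_pos"],s["joints"].round(1),s["force"].round(2))
plan([.496,.0805,.16],0,10,.03,1,178.9)
E
```

```text
[ 0.490188   -0.23918528  0.16848171] [-13.7  11.7  39.8 106.4  -8.4  64.5  80.7] [-0.16 -0.3  -1.97]
deg/row 3.7330715956710536 mm/row 31.985058271297703
from [ 0.4902 -0.2392  0.1685] j7 80.7
[0.03, 0.0008, 0.0194, 0.0254, -0.0652, 0.0001, 0.0004, 0.03, 0.0008, 0.0177, 0.0266, -0.0652, 0.0001, 0.0004, 0.03, 0.0009, 0.016, 0.0277, -0.0652, 0.0001, 0.0004, 0.03, 0.0009, 0.0141, 0.0287, -0.0652, 0.0001, 0.0004, 0.03, 0.0009, 0.0122, 0.0295, -0.0652, 0.0001, 0.0004, 0.03, 0.0009, 0.0103, 0.0303, -0.0652, 0.0001, 0.0004, 0.03, 0.0009, 0.0083, 0.0309, -0.0652, 0.0001, 0.0004, 0.03, 0.0009, 0.0062, 0.0314, -0.0652, 0.0001, 0.0004, 0.03, 0.0009, 0.0042, 0.0317, -0.0652, 0.0001, 0.0004, 0.03, 0.0009, 0.0021, 0.0319, -0.0652, 0.0001, 0.0004, 0.03, 0.0, 0.0, 0.0, 0.0, 0.0, 0.0]
```

Call:
play_rows(
  plan=[0.03, 0, 0.0194, 0.0254, -0.0652, 0, 0, 0.03, 0, 0.0177, 0.0266, -0.0652, 0, 0, 0.03, 0, 0.016, 0.0277, -0.0652, 0, 0, 0.03, 0, 0.0141, 0.0287, -0.0652, 0, 0, 0.03, 0, 0.0122, 0.0295, -0.0652, 0, 0, 0.03, 0, 0.0103, 0.0303, -0.0652, 0, 0, 0.03, 0, 0.0083, 0.0309, -0.0652, 0, 0, 0.03, 0, 0.0062, 0.0314, -0.0652, 0, 0, 0.03, 0, 0.0042, 0.0317, -0.0652, 0, 0, 0.03, 0, 0.0021, 0.0319, -0.0652, 0, 0, 0.03, 0, 0, 0, 0, 0, 0, 0.03, 0, 0, 0, 0, 0, 0],
)

```text
t: 15.03
eef_pos: [0.4938, 0.0827, 0.1649]
orientation: [107.1, 89.9, -163.7]
force: [0.1, -0.8, -0.9]
opening: 0.0366
```

Call:
play_rows(
  plan=[0.03, 0, 0, 0, 0, 0, 0],
)

```text
t: 15.12
eef_pos: [0.4942, 0.0802, 0.1653]
orientation: [121.0, 89.9, -150.1]
force: [-0.8, -0.8, -0.7]
opening: 0.0364
```

```bash
python3 - <<'E'
from h import *
i=cams.get_image("wrist");cv2.imwrite("pics/w6.png",cv2.resize(i["pixels"][:,:,::-1],(800,600)))
for n in("place1",):print(n,[(np.round(d["point"],4).tolist(),round(d["p"],2)) for d in models.pinpoint(n,"wrist")][:6])
print(lids(i,"blue",.17,True,200))
print(proj(i,[.496,.0805,.054],True))
plan([.496,.0805,.16],0,1,.03,1,178.9)
E
```

```text
place1 [([0.4966, 0.0739, 0.0573], 0.96), ([0.5239, 0.025, 0.0552], 0.74)]
[([0.4794, -0.0756, 0.17], [5.3, 260.5], 327), ([0.4889, 0.0803, 0.17], [280.8, 290.3], 4942), ([0.614, 0.2914, 0.17], [539.6, 391.8], 1807)]
(np.float64(281.1563910851466), np.float64(215.5659661254312))
deg/row 0.13969449687305208 mm/row 6.049271545380395
from [0.4945 0.0795 0.1658] j7 76.7
[0.03, 0.0058, -0.0015, 0.0011, -0.0021, -0.0006, -0.001, 0.03, 0.0, 0.0, 0.0, 0.0, 0.0, 0.0]
```

View pics/w6.png

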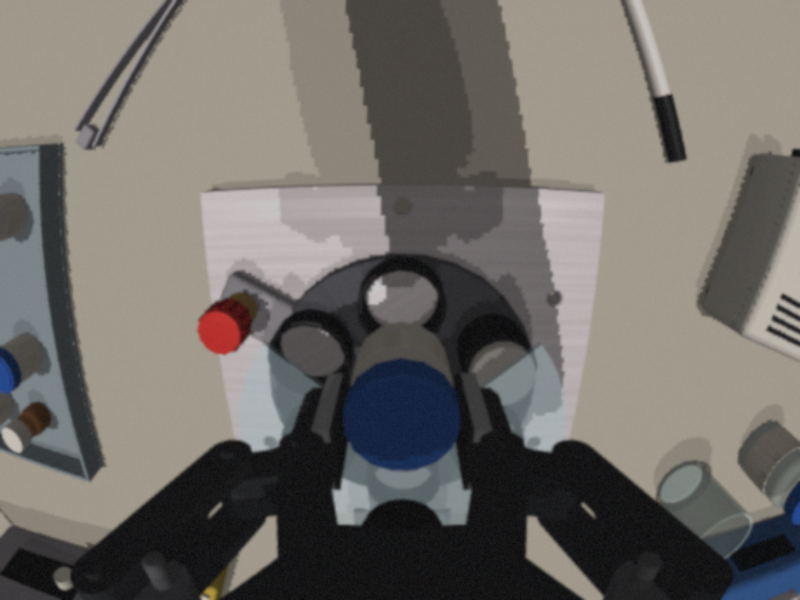

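```bash
python3 - <<'E'
from h import *
i=cams.get_image("wrist");im=cv2.resize(i["pixels"][:,:,::-1],(1680,1260),interpolation=cv2.INTER_CUBIC)
def circ(c,r,z,col):
  pts=np.array([np.array(proj(i,[c[0]+r*np.cos(t),c[1]+r*np.sin(t),z],True))*3+1 for t in np.linspace(0,6.283,90)]).astype(int);cv2.polylines(im,[pts],True,col,1)
e=lambda a,r:C+r*np.array([np.cos(np.radians(a)),np.sin(np.radians(a))])
for a in(118.9,178.9,238.9):
  circ(e(a,.062),.0245,.054,(0,255,0));circ(e(a,.112),.005,.018,(0,255,255))
circ(C,.086,.034,(255,0,255));circ(e(238.9,.112),.013,.075,(255,255,0))
cv2.imwrite("pics/w7.png",im[480:1080,440:1240]);print(sense()["eef_pos"])
E
```

```text
[0.49464754 0.07953767 0.16596908]
```

View pics/w7.png

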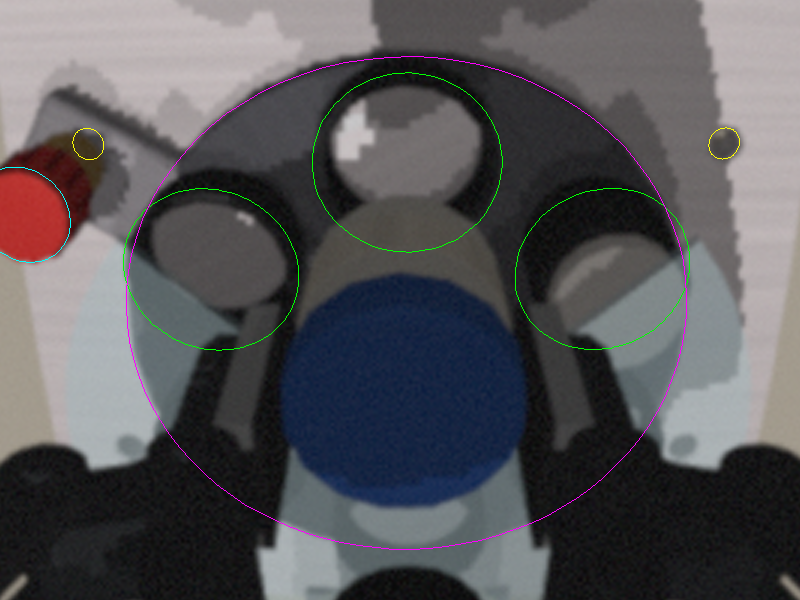

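```bash
python3 - <<'E'
from h import *
i=cams.get_image("wrist");z=sense()["eef_pos"][2]
print(sense()["eef_pos"],onz(i,281.3,328.7,z+.0024,True),onz(i,281.3,250.7,z-.0096,True))
for u in(233.7,322):print(onz(i,u,291,z,True))
print(proj(i,[.4945+.019,.0795,z+.0024],True),proj(i,[.4945-.019,.0795,z-.0096],True))
E
```

```text
[0.49474435 0.07967536 0.1661105 ] [0.51306008 0.07933028 0.1685105 ] [0.47699798 0.08005108 0.1565105 ]
[0.49258577 0.05804967 0.1661105 ]
[0.49334297 0.09822295 0.1661105 ]
(np.float64(281.67267491308223), np.float64(329.3864224574325)) (np.float64(280.02655852508383), np.float64(247.77225323951043))
```

Call:
play_rows(
  plan=[0.03, 0.025, -0.0013, 0.0008, 0, 0, 0, 0.03, 0.025, 0, 0, 0, 0, 0, 0.03, 0.013, 0, 0, 0, 0, 0, 0.03, 0.006, 0, 0, 0, 0, 0, 0.03, 0.006, 0, 0, 0, 0, 0, 0.03, 0.006, 0, 0, 0, 0, 0, 0.03, 0, 0, 0, 0, 0, 0, 0.03, 0, 0, 0, 0, 0, 0],
)

```text
t: 15.98
eef_pos: [0.4965, 0.0816, 0.0858]
orientation: [-74.6, 90.0, 14.3]
force: [-0.9, 0.5, -0.8]
opening: 0.0364
```

Call:
play_rows(
  plan=[0.03, 0.004, 0, 0, 0, 0, 0, 0.03, 0.004, 0, 0, 0, 0, 0, 0.03, 0, 0, 0, 0, 0, 0, 0.03, 0, 0, 0, 0, 0, 0],
)

```text
t: 16.32
eef_pos: [0.4966, 0.0818, 0.0776]
orientation: [-69.0, 89.9, 19.9]
force: [1.2, 0.8, 1.1]
opening: 0.0361
```

Call:
play_rows(
  plan=[0.048, 0, 0, 0, 0, 0, 0, 0.048, 0, 0, 0, 0, 0, 0, 0.048, 0, 0, 0, 0, 0, 0, 0.048, -0.01, 0, 0, 0, 0, 0, 0.048, -0.03, 0, 0, 0, 0, 0, 0.048, -0.04, 0, 0, 0, 0, 0, 0.048, -0.03, 0, 0, 0, 0, 0, 0.048, -0.01, 0, 0, 0, 0, 0, 0.048, 0, 0, 0, 0, 0, 0],
)

```text
t: 17.07
eef_pos: [0.4978, 0.0819, 0.2011]
orientation: [-66.1, 89.7, 22.8]
force: [0.3, 0.2, -0.7]
opening: 0.0479
```

```bash
python3 - <<'E'
from h import *
i=cams.get_image("wrist");cv2.imwrite("pics/w8.png",cv2.resize(i["pixels"][:,:,::-1],(800,600)))
print(lids(i,"blue",.08,True,200))
print("expect",proj(i,[.496-.019,.0805,.068],True),proj(i,[.496+.019,.0805,.08],True))
H,S,V=cv2.split(cv2.cvtColor(i["pixels"],cv2.COLOR_RGB2HSV));c=int(proj(i,[.496,.0805,.08],True)[0]);m=((H[:,c]>100)&(H[:,c]<128)&(S[:,c]>110));print(np.where(m)[0][[0,-1]])
plan([.5023,-.0166,.19],0,8,.06,1,238.9)
s=sense();print(s["joints"].round(1))
E
```

```text
[([0.4954, 0.082, 0.08], [280.3, 205.3], 1706), ([0.532, -0.2063, 0.08], [16.2, 243.3], 494), ([0.7514, 0.4623, 0.08], [537.1, 364.4], 2528)]
expect (np.float64(277.96983612599524), np.float64(179.28169302174248)) (np.float64(278.8604599320784), np.float64(228.24739920668938))
[182 368]
deg/row 7.49905532409729 mm/row 12.366243960878819
from [0.4968 0.0818 0.1989] j7 76.1
[0.06, 0.0011, -0.0009, -0.0123, -0.1309, 0.0, 0.0004, 0.06, 0.0011, 0.0007, -0.0123, -0.1309, 0.0, 0.0004, 0.06, 0.0011, 0.0023, -0.0121, -0.1309, 0.0, 0.0004, 0.06, 0.0011, 0.0038, -0.0117, -0.1309, 0.0, 0.0004, 0.06, 0.0011, 0.0053, -0.0111, -0.1309, 0.0, 0.0004, 0.06, 0.0011, 0.0067, -0.0103, -0.1309, 0.0, 0.0004, 0.06, 0.0011, 0.008, -0.0093, -0.1309, 0.0, 0.0004, 0.06, 0.0011, 0.0092, -0.0082, -0.1309, 0.0, 0.0004, 0.06, 0.0, 0.0, 0.0, 0.0, 0.0, 0.0]
[-35.9   3.5  22.5 109.   -1.5  67.5  76.1]
```

```bash
python3 - <<'E'
from h import *
plan([.5005,-.0162,.12],0,6,.06,1,218)
E
```

```text
deg/row 6.515429539283821 mm/row 20.97203992020497
from [0.4968 0.0818 0.1989] j7 76.1
[0.06, 0.0131, -0.0009, -0.0163, -0.1137, 0.0001, 0.0005, 0.06, 0.0131, 0.001, -0.0163, -0.1137, 0.0001, 0.0005, 0.06, 0.0131, 0.0028, -0.0161, -0.1137, 0.0001, 0.0005, 0.06, 0.0131, 0.0046, -0.0157, -0.1137, 0.0001, 0.0005, 0.06, 0.0131, 0.0063, -0.0151, -0.1137, 0.0001, 0.0005, 0.06, 0.0131, 0.008, -0.0142, -0.1137, 0.0001, 0.0005, 0.06, 0.0, 0.0, 0.0, 0.0, 0.0, 0.0]
```

Call:
play_rows(
  plan=[0.06, 0.008, -0.0009, -0.0163, -0.1137, 0, 0, 0.06, 0.008, 0.001, -0.0163, -0.1137, 0, 0, 0.06, 0.012, 0.0028, -0.0161, -0.1137, 0, 0, 0.06, 0.015, 0.0046, -0.0157, -0.1137, 0, 0, 0.06, 0.018, 0.0063, -0.0151, -0.1137, 0, 0, 0.06, 0.018, 0.008, -0.0142, -0.1137, 0, 0, 0.06, 0, 0, 0, 0, 0, 0, 0.06, 0, 0, 0, 0, 0, 0, 0.06, 0, 0, 0, 0, 0, 0],
)

```text
t: 17.87
eef_pos: [0.4994, -0.0158, 0.118]
orientation: [60.6, 89.9, -171.6]
force: [-0.1, 0.7, -0.0]
opening: 0.0601
```

```bash
python3 - <<'E'
from h import *
plan([.5005,-.0162,.068],0,3,.06,1,218)
E
```

```text
deg/row 0.0590108583426916 mm/row 16.6827754401095
from [ 0.4994 -0.0158  0.118 ] j7 128.6
[0.06, 0.0167, -0.0002, -0.0003, -0.001, 0.0002, -0.0003, 0.06, 0.0167, -0.0002, -0.0003, -0.001, 0.0002, -0.0003, 0.06, 0.0167, -0.0002, -0.0003, -0.001, 0.0002, -0.0003, 0.06, 0.0, 0.0, 0.0, 0.0, 0.0, 0.0]
```

Call:
play_rows(
  plan=[0.06, 0.025, -0.0005, -0.001, 0, 0, 0, 0.06, 0.015, 0, 0, 0, 0, 0, 0.06, 0.01, 0, 0, 0, 0, 0, 0.06, 0, 0, 0, 0, 0, 0, 0.02, 0, 0, 0, 0, 0, 0, 0.02, 0, 0, 0, 0, 0, 0, 0.02, 0, 0, 0, 0, 0, 0, 0.02, 0, 0, 0, 0, 0, 0, 0.02, 0, 0, 0, 0, 0, 0],
  squeeze=50,
)

```text
t: 18.62
eef_pos: [0.5014, -0.0163, 0.0697]
orientation: [-93.0, 89.9, 35.0]
force: [-1.7, 1.8, 6.5]
opening: 0.0244
```

Call:
play_rows(
  plan=[0.02, -0.005, 0, 0, 0, 0, 0, 0.02, -0.005, 0, 0, 0, 0, 0, 0.02, -0.0035, 0, 0, 0, 0, 0, 0.02, 0, 0, 0, 0, 0, 0, 0.02, 0, 0, 0, 0, 0, 0],
)

```text
t: 19.03
eef_pos: [0.501, -0.0163, 0.082]
orientation: [-94.7, 89.9, 33.3]
force: [3.8, 4.2, -9.3]
opening: 0.0243
```

```bash
python3 - <<'E'
from h import *
s=sense();print(s["eef_pos"],s["force"])
arc(178.9,10,170,s["eef_pos"][2])
E
```

```text
[ 0.50097998 -0.01630183  0.0820438 ] [ 3.8163936   4.21581149 -9.30779312]
a0 239.1867825960387 r0 0.11131483330978384 y0 218.01874835901057 z 0.08204380471840822 j7 130.43828889842493
[0.02, 0.0, 0.0039, 0.0111, 0.0838, 0.0, 0.0, 0.02, 0.0, 0.0036, 0.0112, 0.0838, 0.0, 0.0, 0.02, 0.0, 0.0034, 0.0113, 0.0838, 0.0, 0.0, 0.02, 0.0, 0.0029, 0.0114, 0.0838, 0.0, 0.0, 0.02, 0.0, 0.0027, 0.0115, 0.0838, 0.0, 0.0, 0.02, 0.0, 0.0025, 0.0115, 0.0838, 0.0, 0.0, 0.02, 0.0, 0.0022, 0.0116, 0.0838, 0.0, 0.0, 0.02, 0.0, 0.002, 0.0116, 0.0838, 0.0, 0.0, 0.02, 0.0, 0.0017, 0.0117, 0.0838, 0.0, 0.0, 0.02, 0.0, 0.0015, 0.0117, 0.0838, 0.0, 0.0]
```

Call:
play_rows(
  plan=[0.02, -0.0005, 0.0039, 0.0111, 0.0838, 0.0, 0.0, 0.02, 0.0, 0.0036, 0.0112, 0.0838, 0.0, 0.0, 0.02, 0.0, 0.0034, 0.0113, 0.0838, 0.0, 0.0, 0.02, 0.0, 0.0029, 0.0114, 0.0838, 0.0, 0.0, 0.02, 0.0, 0.0027, 0.0115, 0.0838, 0.0, 0.0, 0.02, 0.0, 0.0025, 0.0115, 0.0838, 0.0, 0.0, 0.02, 0.0, 0.0022, 0.0116, 0.0838, 0.0, 0.0, 0.02, 0.0, 0.002, 0.0116, 0.0838, 0.0, 0.0, 0.02, 0.0, 0.0017, 0.0117, 0.0838, 0.0, 0.0, 0.02, 0.0, 0.0015, 0.0117, 0.0838, 0.0, 0.0, 0.02, 0, 0, 0, 0, 0, 0, 0.02, 0, 0, 0, 0, 0, 0],
)

```text
t: 20.03
eef_pos: [0.4443, 0.0803, 0.0816]
orientation: [124.9, 89.8, -155.0]
force: [-3.6, -0.2, -9.3]
opening: 0.0245
```

```bash
python3 - <<'E'
from h import *
s=sense();print(s["eef_pos"],s["force"])
arc(178.9,1,172,s["eef_pos"][2])
E
```

```text
[0.44426628 0.08029644 0.08157244] [-3.59603251 -0.17742752 -9.32686119]
a0 179.49803649093718 r0 0.11373808902066504 y0 170.15152767309843 z 0.08157244470498685 j7 67.18857730956763
[0.02, 0.0, -0.0004, 0.0013, -0.0323, 0.0, 0.0]
```

Call:
play_rows(
  plan=[0.02, 0, -0.0004, 0.0012, 0, 0, 0, 0.02, 0, 0, 0, 0, 0, 0, 0.02, 0.003, 0, 0, 0, 0, 0, 0.02, 0.003, 0, 0, 0, 0, 0, 0.02, 0.002, 0, 0, 0, 0, 0, 0.02, 0, 0, 0, 0, 0, 0, 0.02, 0, 0, 0, 0, 0, 0],
)

```text
t: 20.62
eef_pos: [0.4444, 0.0808, 0.0734]
orientation: [116.3, 89.7, -163.7]
force: [-6.4, -1.7, -7.5]
opening: 0.0244
```

In the hole (pull still downward at 4 mm lift). Let it home and release, then go for the next jar.

Call:
play_rows(
  plan=[0.02, 0.002, 0, 0, 0, 0, 0, 0.02, 0.001, 0, 0, 0, 0, 0, 0.055, 0, 0, 0, 0, 0, 0, 0.055, 0, 0, 0, 0, 0, 0, 0.055, 0, 0, 0, 0, 0, 0, 0.055, -0.02, 0, 0, 0, 0, 0, 0.055, -0.03, 0, 0, 0, 0, 0, 0.055, -0.03, 0, 0, 0, 0, 0, 0.055, -0.02, 0, 0, 0, 0, 0, 0.055, 0, 0, 0, 0, 0, 0, 0.055, 0, 0, 0, 0, 0, 0],
)

```text
t: 21.53
eef_pos: [0.4477, 0.0825, 0.1731]
orientation: [-54.8, 89.7, 25.2]
force: [0.1, 0.1, -0.3]
opening: 0.0549
```

```bash
python3 - <<'E'
from h import *
i=cams.get_image("scene")
for c in("blue","red"):
 for l in lids(i,c,.05 if c=="blue" else .075):
  if .3<l[0][0]<.8 and -.5<l[0][1]<.3:print(c,l)
i=cams.get_image("side")
for l in lids(i,"blue",.05,amin=60):
  if .3<l[0][0]<.8 and -.5<l[0][1]<.3:print(l)
i=cams.get_image("wrist");print(lids(i,"red",.075,True,100))
print("knob",[np.round(d["point"],4) for d in models.pinpoint("knob","wrist")][:1])
plan([.548,-.249,.16],0,11,.055,1,140)
E
```

```text
blue ([0.5423, -0.3119, 0.05], [190.8, 135.7], 99)
blue ([0.5498, -0.2437, 0.05], [202.7, 148.2], 97)
red ([0.452, 0.0878, 0.075], [309.6, 187.5], 76)
([0.5515, 0.1611, 0.05], [251.7, 206.8], 82)
([0.5448, -0.2493, 0.05], [383.8, 283.1], 219)
([0.5367, -0.3177, 0.05], [410.1, 301.2], 247)
[([0.4434, 0.0814, 0.075], [278.8, 216.5], 1062)]
knob []
deg/row 2.7270507495706306 mm/row 31.5098831728065
from [0.4459 0.0821 0.1705] j7 63.6
[0.055, 0.001, -0.0144, -0.028, 0.0476, -0.0001, -0.0001, 0.055, 0.001, -0.0157, -0.0273, 0.0476, -0.0001, -0.0001, 0.055, 0.001, -0.017, -0.0265, 0.0476, -0.0001, -0.0001, 0.055, 0.001, -0.0182, -0.0257, 0.0476, -0.0001, -0.0001, 0.055, 0.001, -0.0194, -0.0248, 0.0476, -0.0001, -0.0001, 0.055, 0.001, -0.0206, -0.0238, 0.0476, -0.0001, -0.0001, 0.055, 0.001, -0.0217, -0.0228, 0.0476, -0.0001, -0.0001, 0.055, 0.001, -0.0227, -0.0218, 0.0476, -0.0001, -0.0001, 0.055, 0.001, -0.0238, -0.0207, 0.0476, -0.0001, -0.0001, 0.055, 0.001, -0.0247, -0.0195, 0.0476, -0.0001, -0.0001, 0.055, 0.001, -0.0256, -0.0183, 0.0476, -0.0001, -0.0001, 0.055, 0.0, 0.0, 0.0, 0.0, 0.0, 0.0]
```

Call:
play_rows(
  plan=[0.055, 0.001, -0.0144, -0.028, 0.0476, 0, 0, 0.055, 0.001, -0.0157, -0.0273, 0.0476, 0, 0, 0.055, 0.001, -0.017, -0.0265, 0.0476, 0, 0, 0.055, 0.001, -0.0182, -0.0257, 0.0476, 0, 0, 0.055, 0.001, -0.0194, -0.0248, 0.0476, 0, 0, 0.055, 0.001, -0.0206, -0.0238, 0.0476, 0, 0, 0.055, 0.001, -0.0217, -0.0228, 0.0476, 0, 0, 0.055, 0.001, -0.0227, -0.0218, 0.0476, 0, 0, 0.055, 0.001, -0.0238, -0.0207, 0.0476, 0, 0, 0.055, 0.001, -0.0247, -0.0195, 0.0476, 0, 0, 0.055, 0.001, -0.0256, -0.0183, 0.0476, 0, 0, 0.055, 0, 0, 0, 0, 0, 0],
)

```text
t: 22.73
eef_pos: [0.5477, -0.2551, 0.1593]
orientation: [-162.4, 89.7, -112.9]
force: [-2.3, -0.3, 0.5]
opening: 0.0553
```

Call:
play_rows(
  plan=[0.055, 0, 0, 0, 0, 0, 0, 0.055, 0, 0, 0, 0, 0, 0],
)

```text
t: 22.9
eef_pos: [0.548, -0.2484, 0.1593]
orientation: [124.2, 89.9, 174.2]
force: [0.3, 0.1, 0.2]
opening: 0.0551
```

```bash
cat >> h.py <<'E'
def lidpos(im,near,ztop,fish=True):
    """centre of a lid by fitting the projected outline of its top+bottom circles to the blue blob's centroid"""
    H,S,V=cv2.split(cv2.cvtColor(im["pixels"],cv2.COLOR_RGB2HSV));m=((H>100)&(H<128)&(S>110)&(V>30)).astype(np.uint8)
    n,lab,st,c=cv2.connectedComponentsWithStats(m);p=np.array(near,float)
    u=proj(im,[*p,ztop],fish);k=min((k for k in range(1,n) if st[k,4]>150),key=lambda k:np.hypot(*(c[k]-u)))
    t=np.linspace(0,6.283,60)
    for _ in range(6):
        pts=np.array([proj(im,[p[0]+.019*np.cos(a),p[1]+.019*np.sin(a),z],fish) for z in(ztop,ztop-.012) for a in t],np.float32)
        M=cv2.moments(cv2.convexHull(pts));q=np.array([M["m10"],M["m01"]])/M["m00"]
        p+=onz(im,*c[k],ztop-.006,fish)[:2]-onz(im,*q,ztop-.006,fish)[:2]
    return p.round(4),st[k,4],M["m00"]
E
python3 - <<'E'
from h import *
i=cams.get_image("wrist")
print(lidpos(i,[.548,-.249],.05),lidpos(i,[.541,-.316],.05))
p=lidpos(i,[.548,-.249],.05)[0]
plan([*p,.047],0,4,.055,1,140)
E
```

```text
(array([ 0.5489, -0.2475]), np.int32(1775), 1999.2500543161295) (array([ 0.5398, -0.3147]), np.int32(1318), 1724.0026622066507)
deg/row 0.025910841682675434 mm/row 28.146891585317647
from [ 0.5482 -0.2477  0.1596] j7 82.6
[0.055, 0.0281, -0.0001, 0.0002, 0.0002, -0.0001, -0.0004, 0.055, 0.0281, -0.0001, 0.0002, 0.0002, -0.0001, -0.0004, 0.055, 0.0281, -0.0001, 0.0002, 0.0002, -0.0001, -0.0004, 0.055, 0.0281, -0.0001, 0.0001, 0.0002, -0.0001, -0.0004, 0.055, 0.0, 0.0, 0.0, 0.0, 0.0, 0.0]
```

Call:
play_rows(
  plan=[0.055, 0.03, -0.0004, 0.0006, 0, 0, 0, 0.055, 0.03, 0, 0, 0, 0, 0, 0.055, 0.028, 0, 0, 0, 0, 0, 0.055, 0.015, 0, 0, 0, 0, 0, 0.055, 0.01, 0, 0, 0, 0, 0, 0.055, 0, 0, 0, 0, 0, 0, 0.03, 0, 0, 0, 0, 0, 0, 0.03, 0, 0, 0, 0, 0, 0, 0.03, 0, 0, 0, 0, 0, 0, 0.03, 0, 0, 0, 0, 0, 0],
  squeeze=40,
)

```text
t: 23.78
eef_pos: [0.55, -0.2487, 0.0486]
orientation: [-59.3, 89.9, -9.3]
force: [0.9, -0.2, 3.4]
opening: 0.0363
```

Call:
play_rows(
  plan=[0.03, -0.02, 0, 0, 0, 0, 0, 0.03, -0.03, 0, 0, 0, 0, 0, 0.03, -0.04, 0, 0, 0, 0, 0, 0.03, -0.03, 0, 0, 0, 0, 0, 0.03, 0, 0, 0, 0, 0, 0, 0.03, 0, 0, 0, 0, 0, 0],
)

```text
t: 24.28
eef_pos: [0.5503, -0.249, 0.1698]
orientation: [-57.1, 89.7, -7.1]
force: [0.3, 0.9, -1.1]
opening: 0.0366
```

```bash
python3 - <<'E'
from h import *
plan([.496,.0805,.166],0,11,.03,1,178.9)
E
```

```text
deg/row 3.53808779177898 mm/row 30.361302022903033
from [ 0.5503 -0.249   0.1698] j7 82.4
[0.03, 0.0003, 0.023, 0.0198, -0.0617, 0.0001, 0.0004, 0.03, 0.0003, 0.0218, 0.0212, -0.0617, 0.0001, 0.0004, 0.03, 0.0003, 0.0204, 0.0225, -0.0617, 0.0001, 0.0004, 0.03, 0.0003, 0.019, 0.0237, -0.0617, 0.0001, 0.0004, 0.03, 0.0003, 0.0175, 0.0248, -0.0617, 0.0001, 0.0004, 0.03, 0.0003, 0.0159, 0.0258, -0.0617, 0.0001, 0.0004, 0.03, 0.0003, 0.0143, 0.0268, -0.0617, 0.0001, 0.0004, 0.03, 0.0003, 0.0126, 0.0276, -0.0617, 0.0001, 0.0004, 0.03, 0.0003, 0.0109, 0.0283, -0.0617, 0.0001, 0.0004, 0.03, 0.0003, 0.0091, 0.0289, -0.0617, 0.0001, 0.0004, 0.03, 0.0003, 0.0073, 0.0295, -0.0617, 0.0001, 0.0004, 0.03, 0.0, 0.0, 0.0, 0.0, 0.0, 0.0]
```

Call:
play_rows(
  plan=[0.03, 0, 0.023, 0.0198, -0.0617, 0, 0, 0.03, 0, 0.0218, 0.0212, -0.0617, 0, 0, 0.03, 0, 0.0204, 0.0225, -0.0617, 0, 0, 0.03, 0, 0.019, 0.0237, -0.0617, 0, 0, 0.03, 0, 0.0175, 0.0248, -0.0617, 0, 0, 0.03, 0, 0.0159, 0.0258, -0.0617, 0, 0, 0.03, 0, 0.0143, 0.0268, -0.0617, 0, 0, 0.03, 0, 0.0126, 0.0276, -0.0617, 0, 0, 0.03, 0, 0.0109, 0.0283, -0.0617, 0, 0, 0.03, 0, 0.0091, 0.0289, -0.0617, 0, 0, 0.03, 0, 0.0073, 0.0295, -0.0617, 0, 0, 0.03, 0, 0, 0, 0, 0, 0],
)

```text
t: 25.28
eef_pos: [0.4933, 0.0875, 0.1662]
orientation: [55.3, 89.8, 144.8]
force: [0.9, 0.8, -0.3]
opening: 0.0361
```

Call:
play_rows(
  plan=[0.03, 0, 0, 0, 0, 0, 0, 0.03, 0, 0, 0, 0, 0, 0],
)

```text
t: 25.45
eef_pos: [0.4948, 0.0804, 0.1666]
orientation: [126.5, 89.9, -144.7]
force: [0.8, -0.4, -0.1]
opening: 0.0366
```

```bash
python3 - <<'E'
from h import *
i=cams.get_image("wrist");s=sense();z=s["eef_pos"][2]
print(lidpos(i,s["eef_pos"][:2],z+.0014))
print([(np.round(d["point"],4).tolist(),round(d["p"],2)) for d in models.pinpoint("place1","wrist")][:4],lids(i,"red",.075,True,200))
plan([.4965,.0805,.0786],0,3,.03,1,178.9)
E
```

```text
(array([0.4943, 0.0803]), np.int32(5043), 5442.733489892096)
[([0.4943, 0.0819, 0.0549], 0.92), ([0.5249, 0.029, 0.0569], 0.72)] [([0.4449, 0.081, 0.075], [280.3, 152.6], 1085)]
deg/row 0.05847136801718234 mm/row 29.465935339496752
from [0.4952 0.0796 0.167 ] j7 77.2
[0.03, 0.0295, -0.0004, 0.0003, -0.001, -0.0002, -0.0002, 0.03, 0.0295, -0.0004, 0.0003, -0.001, -0.0002, -0.0002, 0.03, 0.0295, -0.0004, 0.0003, -0.001, -0.0002, -0.0002, 0.03, 0.0, 0.0, 0.0, 0.0, 0.0, 0.0]
```

Call:
play_rows(
  plan=[0.03, 0.025, -0.0013, 0.0007, 0, 0, 0, 0.03, 0.025, 0, 0, 0, 0, 0, 0.03, 0.013, 0, 0, 0, 0, 0, 0.03, 0.006, 0, 0, 0, 0, 0, 0.03, 0.006, 0, 0, 0, 0, 0, 0.03, 0.006, 0, 0, 0, 0, 0, 0.03, 0, 0, 0, 0, 0, 0, 0.03, 0, 0, 0, 0, 0, 0],
)

```text
t: 26.22
eef_pos: [0.4969, 0.0816, 0.0867]
orientation: [-79.7, 90.0, 9.1]
force: [-0.2, -0.4, -0.7]
opening: 0.0367
```

Call:
play_rows(
  plan=[0.03, 0.004, 0, 0, 0, 0, 0, 0.03, 0.004, 0, 0, 0, 0, 0, 0.03, 0, 0, 0, 0, 0, 0, 0.03, 0, 0, 0, 0, 0, 0],
)

```text
t: 26.55
eef_pos: [0.497, 0.082, 0.0786]
orientation: [-63.5, 89.9, 25.4]
force: [0.0, 0.4, 0.9]
opening: 0.0364
```

Call:
play_rows(
  plan=[0.048, 0, 0, 0, 0, 0, 0, 0.048, 0, 0, 0, 0, 0, 0, 0.048, 0, 0, 0, 0, 0, 0, 0.048, -0.01, 0, 0, 0, 0, 0, 0.048, -0.03, 0, 0, 0, 0, 0, 0.048, -0.02, 0.01, 0, 0, 0, 0, 0.055, 0, 0.02, 0, 0, 0, 0, 0.06, 0, 0.02, 0, 0, 0, 0, 0.06, 0, 0, 0, 0, 0, 0, 0.06, 0, 0, 0, 0, 0, 0],
)

```text
t: 27.38
eef_pos: [0.4463, 0.0829, 0.1392]
orientation: [-33.9, 89.9, 55.0]
force: [0.7, -0.2, -1.1]
opening: 0.0604
```

```bash
python3 - <<'E'
from h import *
i=cams.get_image("wrist");s=sense()
print(s["eef_pos"],s["joints"][6]);
try: print(lidpos(i,[.496,.0805],.08))
except Exception as e: print(e)
plan([.446,.0812,.068],0,3,.06,1,172)
E
```

```text
[0.44700368 0.08283562 0.13911315] 73.51830100029393
(array([0.4967, 0.0814]), np.int32(2222), 2363.204551268136)
deg/row 2.296384607751933 mm/row 23.71301187546989
from [0.447  0.0828 0.1391] j7 73.5
[0.06, 0.0237, 0.0004, -0.0006, 0.0401, 0.0003, 0.0004, 0.06, 0.0237, 0.0003, -0.0006, 0.0401, 0.0003, 0.0004, 0.06, 0.0237, 0.0003, -0.0006, 0.0401, 0.0003, 0.0004, 0.06, 0.0, 0.0, 0.0, 0.0, 0.0, 0.0]
```

Call:
play_rows(
  plan=[0.06, 0.03, 0.001, -0.0016, 0, 0, 0, 0.06, 0.02, 0, 0, 0, 0, 0, 0.06, 0.015, 0, 0, 0, 0, 0, 0.06, 0.006, 0, 0, 0, 0, 0, 0.06, 0, 0, 0, 0, 0, 0, 0.02, 0, 0, 0, 0, 0, 0, 0.02, 0, 0, 0, 0, 0, 0, 0.02, 0, 0, 0, 0, 0, 0, 0.02, 0, 0, 0, 0, 0, 0, 0.02, 0, 0, 0, 0, 0, 0],
  squeeze=50,
)

```text
t: 28.27
eef_pos: [0.4465, 0.0813, 0.0686]
orientation: [-61.9, 89.9, 26.9]
force: [-0.6, -0.3, 6.1]
opening: 0.0244
```

Call:
play_rows(
  plan=[0.02, -0.005, 0, 0, 0, 0, 0, 0.02, -0.005, 0, 0, 0, 0, 0, 0.02, -0.0035, 0, 0, 0, 0, 0, 0.02, 0, 0, 0, 0, 0, 0, 0.02, 0, 0, 0, 0, 0, 0],
)

```text
t: 28.68
eef_pos: [0.4462, 0.0811, 0.0813]
orientation: [-79.4, 89.9, 9.4]
force: [6.1, 0.5, -10.2]
opening: 0.0242
```

```bash
python3 - <<'E'
from h import *
s=sense();print(s["eef_pos"],s["force"])
arc(118.9,10,118.9,s["eef_pos"][2])
E
```

```text
[0.4461991  0.08114641 0.08126563] [  6.05559884   0.53469753 -10.17208593]
a0 179.05383506542532 r0 0.1118161433055012 y0 178.87202771119152 z 0.08126563114273548 j7 76.18447948546529
[0.02, 0.0, -0.0005, 0.0117, 0.1047, 0.0, 0.0, 0.02, 0.0, -0.0005, 0.0117, 0.1047, 0.0, 0.0, 0.02, 0.0, -0.0005, 0.0117, 0.1047, 0.0, 0.0, 0.02, 0.0, -0.0006, 0.0117, 0.1047, 0.0, 0.0, 0.02, 0.0, -0.0006, 0.0117, 0.1047, 0.0, 0.0, 0.02, 0.0, -0.0006, 0.0117, 0.1047, 0.0, 0.0, 0.02, 0.0, -0.0006, 0.0117, 0.1047, 0.0, 0.0, 0.02, 0.0, -0.0006, 0.0117, 0.1047, 0.0, 0.0, 0.02, 0.0, -0.0006, 0.0117, 0.1047, 0.0, 0.0, 0.02, 0.0, -0.0006, 0.0117, 0.1047, 0.0, 0.0]
```

Lift 12.7 mm; carry 60° clockwise.

Call:
play_rows(
  plan=[0.02, 0.0, -0.0005, 0.0117, 0.1047, 0.0, 0.0, 0.02, 0.0, -0.0005, 0.0117, 0.1047, 0.0, 0.0, 0.02, 0.0, -0.0005, 0.0117, 0.1047, 0.0, 0.0, 0.02, 0.0, -0.0006, 0.0117, 0.1047, 0.0, 0.0, 0.02, 0.0, -0.0006, 0.0117, 0.1047, 0.0, 0.0, 0.02, 0.0, -0.0006, 0.0117, 0.1047, 0.0, 0.0, 0.02, 0.0, -0.0006, 0.0117, 0.1047, 0.0, 0.0, 0.02, 0.0, -0.0006, 0.0117, 0.1047, 0.0, 0.0, 0.02, 0.0, -0.0006, 0.0117, 0.1047, 0.0, 0.0, 0.02, 0.0, -0.0006, 0.0117, 0.1047, 0.0, 0.0, 0.02, 0, 0, 0, 0, 0, 0, 0.02, 0, 0, 0, 0, 0, 0],
)

```text
t: 29.68
eef_pos: [0.5028, 0.176, 0.0801]
orientation: [-144.9, 89.8, -116.0]
force: [3.3, -3.6, -8.1]
opening: 0.0245
```

```bash
python3 - <<'E'
from h import *
s=sense();print(s["eef_pos"],s["force"])
arc(118.9,1,118.9,s["eef_pos"][2])
E
```

```text
[0.50284408 0.17600134 0.08007253] [ 3.31796866 -3.57733624 -8.06612236]
a0 119.69930718176234 r0 0.11132530636914628 y0 118.8472718691464 z 0.08007252767177163 j7 13.013956895835529
[0.02, 0.0, 0.0002, 0.0016, -0.0009, 0.0, 0.0]
```

Call:
play_rows(
  plan=[0.02, 0, 0.0003, 0.0016, 0, 0, 0, 0.02, 0, 0, 0, 0, 0, 0, 0.02, 0, 0, 0, 0, 0, 0, 0.02, 0.003, 0, 0, 0, 0, 0, 0.02, 0.003, 0, 0, 0, 0, 0, 0.02, 0.001, 0, 0, 0, 0, 0, 0.02, 0, 0, 0, 0, 0, 0, 0.02, 0, 0, 0, 0, 0, 0],
)

```text
t: 30.35
eef_pos: [0.5036, 0.1764, 0.0734]
orientation: [-160.4, 89.9, -131.5]
force: [2.3, -4.1, -6.8]
opening: 0.0241
```

Pin is in. Home, release, rise.

Call:
play_rows(
  plan=[0.02, 0.002, 0, 0, 0, 0, 0, 0.02, 0.002, 0, 0, 0, 0, 0, 0.055, 0, 0, 0, 0, 0, 0, 0.055, 0, 0, 0, 0, 0, 0, 0.055, 0, 0, 0, 0, 0, 0, 0.055, -0.02, 0, 0, 0, 0, 0, 0.055, -0.03, 0, 0, 0, 0, 0, 0.055, -0.03, 0, 0, 0, 0, 0, 0.055, -0.02, 0, 0, 0, 0, 0, 0.055, 0, 0, 0, 0, 0, 0, 0.055, 0, 0, 0, 0, 0, 0],
)

```text
t: 31.27
eef_pos: [0.5049, 0.1789, 0.1715]
orientation: [16.4, 89.8, 45.3]
force: [-0.7, 0.2, -0.4]
opening: 0.055
```

```bash
python3 - <<'E'
from h import *
i=cams.get_image("wrist");cv2.imwrite("pics/w9.png",cv2.resize(i["pixels"][:,:,::-1],(800,600)));print(lids(i,"red",.075,True,200))
i=cams.get_image("scene")
for l in lids(i,"blue",.046):
  if .3<l[0][0]<.8 and -.5<l[0][1]<.3:print(l)
i=cams.get_image("side")
for l in lids(i,"blue",.046,amin=60):
  if .3<l[0][0]<.8 and -.5<l[0][1]<.3:print(l)
plan([.541,-.316,.16],0,18,.055,1,140)
E
```

```text
[([0.5028, 0.1799, 0.075], [277.3, 218.1], 1057)]
([0.5403, -0.3159, 0.046], [190.8, 135.8], 103)
([0.5546, 0.1675, 0.046], [251.0, 206.7], 83)
([0.5407, -0.3154, 0.046], [410.1, 301.2], 248)
deg/row 1.1718727046637873 mm/row 27.53325618534191
from [0.5036 0.1781 0.169 ] j7 9.6
[0.055, 0.0005, -0.025, -0.0114, -0.0205, -0.0001, 0.0, 0.055, 0.0005, -0.0248, -0.012, -0.0205, -0.0001, 0.0, 0.055, 0.0005, -0.0245, -0.0125, -0.0205, -0.0001, 0.0, 0.055, 0.0005, -0.0243, -0.013, -0.0205, -0.0001, 0.0, 0.055, 0.0005, -0.024, -0.0135, -0.0205, -0.0001, 0.0, 0.055, 0.0005, -0.0237, -0.0139, -0.0205, -0.0001, 0.0, 0.055, 0.0005, -0.0234, -0.0144, -0.0205, -0.0001, 0.0, 0.055, 0.0005, -0.0231, -0.0149, -0.0205, -0.0001, 0.0, 0.055, 0.0005, -0.0228, -0.0154, -0.0205, -0.0001, 0.0, 0.055, 0.0005, -0.0225, -0.0158, -0.0205, -0.0001, 0.0, 0.055, 0.0005, -0.0222, -0.0163, -0.0205, -0.0001, 0.0, 0.055, 0.0005, -0.0219, -0.0167, -0.0205, -0.0001, 0.0, 0.055, 0.0005, -0.0215, -0.0172, -0.0205, -0.0001, 0.0, 0.055, 0.0005, -0.0211, -0.0176, -0.0205, -0.0001, 0.0, 0.055, 0.0005, -0.0208, -0.0181, -0.0205, -0.0001, 0.0, 0.055, 0.0005, -0.0204, -0.0185, -0.0205, -0.0001, 0.0, 0.055, 0.0005, -0.02, -0.0189, -0.0205, -0.0001, 0.0, 0.055, 0.0005, -0.0196, -0.0193, -0.0205, -0.0001, 0.0, 0.055, 0.0, 0.0, 0.0, 0.0, 0.0, 0.0]
```

View pics/w9.png

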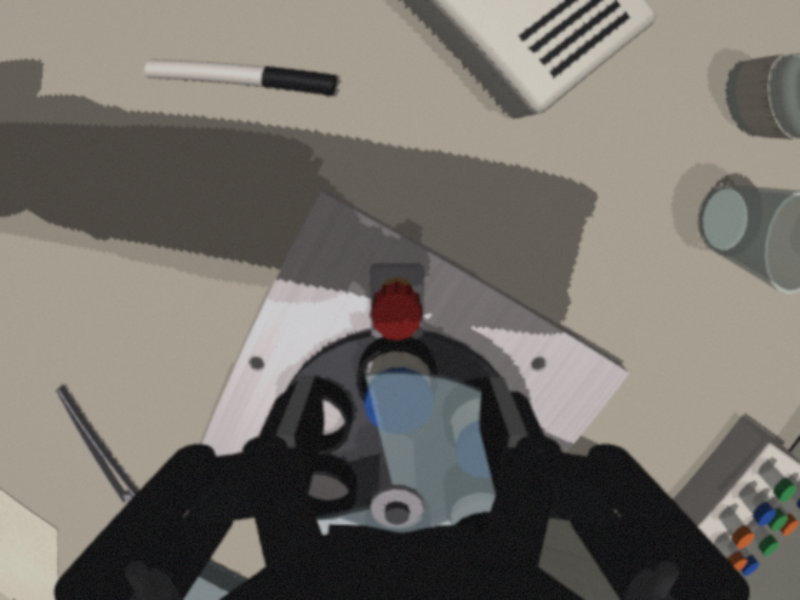

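Call:
play_rows(
  plan=[0.055, 0.0005, -0.025, -0.0114, -0.0205, 0, 0, 0.055, 0.0005, -0.0248, -0.012, -0.0205, 0, 0, 0.055, 0.0005, -0.0245, -0.0125, -0.0205, 0, 0, 0.055, 0.0005, -0.0243, -0.013, -0.0205, 0, 0, 0.055, 0.0005, -0.024, -0.0135, -0.0205, 0, 0, 0.055, 0.0005, -0.0237, -0.0139, -0.0205, 0, 0, 0.055, 0.0005, -0.0234, -0.0144, -0.0205, 0, 0, 0.055, 0.0005, -0.0231, -0.0149, -0.0205, 0, 0, 0.055, 0.0005, -0.0228, -0.0154, -0.0205, 0, 0],
)

```text
t: 32.17
eef_pos: [0.522, -0.0701, 0.1644]
orientation: [149.1, 89.9, -171.4]
force: [-0.0, 0.1, 0.3]
opening: 0.055
```

Call:
play_rows(
  plan=[0.055, 0.0005, -0.0225, -0.0158, -0.0205, 0, 0, 0.055, 0.0005, -0.0222, -0.0163, -0.0205, 0, 0, 0.055, 0.0005, -0.0219, -0.0167, -0.0205, 0, 0, 0.055, 0.0005, -0.0215, -0.0172, -0.0205, 0, 0, 0.055, 0.0005, -0.0211, -0.0176, -0.0205, 0, 0, 0.055, 0.0005, -0.0208, -0.0181, -0.0205, 0, 0, 0.055, 0.0005, -0.0204, -0.0185, -0.0205, 0, 0, 0.055, 0.0005, -0.02, -0.0189, -0.0205, 0, 0, 0.055, 0.0005, -0.0196, -0.0193, -0.0205, 0, 0, 0.055, 0, 0, 0, 0, 0, 0, 0.055, 0, 0, 0, 0, 0, 0, 0.055, 0, 0, 0, 0, 0, 0],
)

```text
t: 33.17
eef_pos: [0.541, -0.3152, 0.1597]
orientation: [105.2, 89.9, 155.2]
force: [0.5, 0.2, 0.7]
opening: 0.0549
```

```bash
python3 - <<'E'
from h import *
i=cams.get_image("wrist")
p=lidpos(i,[.541,-.316],.05);print(p,lids(i,"blue",.05,True,300),lids(i,"orange",.05,True,300))
plan([*p[0],.047],0,4,.05,1,140)
E
```

```text
(array([ 0.5414, -0.3154]), np.int32(1768), 1991.4127563280053) [([0.5399, -0.3141, 0.05], [280.1, 212.4], 1750)] [([0.4293, -0.2312, 0.05], [269.5, 26.6], 1967), ([0.4812, -0.3016, 0.05], [241.3, 143.1], 1926), ([0.6009, -0.3192, 0.05], [322.8, 269.6], 1269)]
deg/row 0.030724571610854345 mm/row 28.2423068728081
from [ 0.5414 -0.3145  0.16  ] j7 90.0
[0.05, 0.0282, -0.0002, -0.0002, 0.0003, 0.0, -0.0004, 0.05, 0.0282, -0.0002, -0.0002, 0.0003, 0.0, -0.0004, 0.05, 0.0282, -0.0002, -0.0002, 0.0003, 0.0, -0.0004, 0.05, 0.0282, -0.0001, -0.0002, 0.0003, 0.0, -0.0004, 0.05, 0.0, 0.0, 0.0, 0.0, 0.0, 0.0]
```

Call:
play_rows(
  plan=[0.05, 0.03, -0.0006, -0.0007, 0, 0, 0, 0.05, 0.03, 0, 0, 0, 0, 0, 0.05, 0.028, 0, 0, 0, 0, 0, 0.05, 0.015, 0, 0, 0, 0, 0, 0.05, 0.01, 0, 0, 0, 0, 0, 0.05, 0, 0, 0, 0, 0, 0, 0.03, 0, 0, 0, 0, 0, 0, 0.03, 0, 0, 0, 0, 0, 0, 0.03, 0, 0, 0, 0, 0, 0, 0.03, 0, 0, 0, 0, 0, 0],
  squeeze=40,
)

```text
t: 34.05
eef_pos: [0.5421, -0.317, 0.049]
orientation: [-67.0, 89.9, -16.9]
force: [0.3, 0.8, -0.5]
opening: 0.036
```

Call:
play_rows(
  plan=[0.03, -0.02, 0, 0, 0, 0, 0, 0.03, -0.03, 0, 0, 0, 0, 0, 0.03, -0.04, 0, 0, 0, 0, 0, 0.03, -0.03, 0, 0, 0, 0, 0, 0.03, 0, 0, 0, 0, 0, 0, 0.03, 0, 0, 0, 0, 0, 0],
)

```text
t: 34.55
eef_pos: [0.5425, -0.3175, 0.1704]
orientation: [-64.8, 89.7, -14.8]
force: [0.2, 0.5, -1.3]
opening: 0.0365
```

```bash
python3 - <<'E'
from h import *
plan([.496,.0805,.168],0,12,.03,0,178.9)
E
```

```text
deg/row 3.2400521418755237 mm/row 33.38957392133178
from [ 0.5425 -0.3175  0.1704] j7 90.0
[0.03, 0.0001, 0.0243, 0.0229, -0.0565, 0.0, 0.0004, 0.03, 0.0002, 0.0229, 0.0243, -0.0565, 0.0, 0.0004, 0.03, 0.0002, 0.0215, 0.0255, -0.0565, 0.0, 0.0004, 0.03, 0.0002, 0.0201, 0.0267, -0.0565, 0.0, 0.0004, 0.03, 0.0002, 0.0185, 0.0278, -0.0565, 0.0, 0.0004, 0.03, 0.0002, 0.0169, 0.0288, -0.0565, 0.0, 0.0004, 0.03, 0.0002, 0.0153, 0.0297, -0.0565, 0.0, 0.0004, 0.03, 0.0002, 0.0136, 0.0305, -0.0565, 0.0, 0.0004, 0.03, 0.0002, 0.0118, 0.0312, -0.0565, 0.0, 0.0004, 0.03, 0.0002, 0.01, 0.0318, -0.0565, 0.0, 0.0004, 0.03, 0.0002, 0.0082, 0.0324, -0.0565, 0.0, 0.0004, 0.03, 0.0002, 0.0064, 0.0328, -0.0565, 0.0, 0.0004]
```

Call:
play_rows(
  plan=[0.03, 0, 0.0243, 0.0229, -0.0565, 0, 0, 0.03, 0, 0.0229, 0.0243, -0.0565, 0, 0, 0.03, 0, 0.0215, 0.0255, -0.0565, 0, 0, 0.03, 0, 0.0201, 0.0267, -0.0565, 0, 0, 0.03, 0, 0.0185, 0.0278, -0.0565, 0, 0, 0.03, 0, 0.0169, 0.0288, -0.0565, 0, 0, 0.03, 0, 0.0153, 0.0297, -0.0565, 0, 0, 0.03, 0, 0.0136, 0.0305, -0.0565, 0, 0, 0.03, 0, 0.0118, 0.0312, -0.0565, 0, 0, 0.03, 0, 0.01, 0.0318, -0.0565, 0, 0, 0.03, 0, 0.0082, 0.0324, -0.0565, 0, 0, 0.03, 0, 0.0064, 0.0328, -0.0565, 0, 0],
)

```text
t: 35.55
eef_pos: [0.4939, 0.0828, 0.167]
orientation: [100.2, 89.9, -170.7]
force: [-0.0, 0.5, -0.3]
opening: 0.0365
```

Call:
play_rows(
  plan=[0.03, 0, 0, 0, 0, 0, 0, 0.03, 0, 0, 0, 0, 0, 0, 0.03, 0, 0, 0, 0, 0, 0],
)

```text
t: 35.8
eef_pos: [0.4946, 0.0807, 0.1671]
orientation: [123.4, 89.9, -147.7]
force: [0.3, -0.8, -0.5]
opening: 0.0362
```

```bash
python3 - <<'E'
from h import *
i=cams.get_image("wrist");s=sense();z=s["eef_pos"][2]
print(s["opening"],lidpos(i,s["eef_pos"][:2],z+.001))
print([(np.round(d["point"],4).tolist(),round(d["p"],2)) for d in models.pinpoint("place1","wrist")][:4],lids(i,"red",.075,True,200))
plan([.4965,.0805,.0786],0,3,.03,1,178.9)
E
```

```text
0.03677156873192418 (array([0.4947, 0.0806]), np.int32(5047), 5393.303370386129)
[([0.5244, 0.0244, 0.0531], 0.86), ([0.4932, 0.0823, 0.0534], 0.55)] [([0.5001, 0.1739, 0.075], [404.5, 226.3], 955)]
deg/row 0.05664209117806462 mm/row 29.61862036869105
from [0.4949 0.0798 0.1674] j7 77.1
[0.03, 0.0296, -0.0005, 0.0003, -0.0009, -0.0002, -0.0002, 0.03, 0.0296, -0.0005, 0.0002, -0.0009, -0.0002, -0.0002, 0.03, 0.0296, -0.0005, 0.0002, -0.0009, -0.0002, -0.0002, 0.03, 0.0, 0.0, 0.0, 0.0, 0.0, 0.0]
```

Call:
play_rows(
  plan=[0.03, 0.025, -0.0013, 0.0005, 0, 0, 0, 0.03, 0.025, 0, 0, 0, 0, 0, 0.03, 0.013, 0, 0, 0, 0, 0, 0.03, 0.006, 0, 0, 0, 0, 0, 0.03, 0.006, 0, 0, 0, 0, 0, 0.03, 0.006, 0, 0, 0, 0, 0, 0.03, 0, 0, 0, 0, 0, 0, 0.03, 0, 0, 0, 0, 0, 0],
)

```text
t: 36.57
eef_pos: [0.4967, 0.0815, 0.0872]
orientation: [-82.0, 90.0, 6.8]
force: [-0.0, -0.3, -0.4]
opening: 0.0365
```

Call:
play_rows(
  plan=[0.03, 0.004, 0, 0, 0, 0, 0, 0.03, 0.004, 0, 0, 0, 0, 0, 0.03, 0, 0, 0, 0, 0, 0, 0.03, 0, 0, 0, 0, 0, 0],
)

```text
t: 36.9
eef_pos: [0.4964, 0.0817, 0.0788]
orientation: [152.0, 90.0, -119.1]
force: [-0.3, 1.0, -0.2]
opening: 0.0361
```

Call:
play_rows(
  plan=[0.048, 0, 0, 0, 0, 0, 0, 0.048, 0, 0, 0, 0, 0, 0, 0.048, 0, 0, 0, 0, 0, 0, 0.048, -0.01, 0, 0, 0, 0, 0, 0.048, -0.03, 0, 0, 0, 0, 0, 0.048, -0.04, 0, 0, 0, 0, 0, 0.048, -0.04, 0, 0, 0, 0, 0, 0, -0.02, 0.01, 0, 0, 0, 0, 0, 0, 0, 0, 0, 0, 0, 0, 0, 0, 0, 0, 0, 0],
)

```text
t: 37.73
eef_pos: [0.4869, 0.0821, 0.2209]
orientation: [-58.5, 89.8, 30.4]
force: [0.8, 0.3, -0.4]
opening: 0.0124
```

```bash
python3 - <<'E'
from h import *
i=cams.get_image("wrist");cv2.imwrite("pics/w10.png",cv2.resize(i["pixels"][:,:,::-1],(800,600)))
print(lidpos(i,[.496,.0805],.08),[lidpos(i,C+.062*np.array([np.cos(a),np.sin(a)]),.08)[0] for a in np.radians([118.9,58.9])])
i=cams.get_image("scene")
for c in("blue","orange","red"):
 for l in lids(i,c,.046 if c!="red" else .075):
  if .3<l[0][0]<.8 and -.5<l[0][1]<.3:print(c,l)
for n in("white_tile","knob"):print(n,[(np.round(d["point"],4).tolist(),round(d["p"],2)) for d in models.pinpoint(n,"scene")][:2])
print(sense()["eef_pos"])
E
```

```text
(array([0.4961, 0.0815]), np.int32(1469), 1569.4875099293422) [array([0.5198, 0.1275]), array([0.5198, 0.1275])]
blue ([0.4755, 0.0663, 0.046], [296.6, 194.9], 130)
orange ([0.4803, -0.3013, 0.046], [209.6, 129.4], 100)
orange ([0.4281, -0.2281, 0.046], [238.1, 133.3], 92)
orange ([0.6044, -0.3184, 0.046], [172.5, 145.1], 111)
red ([0.5087, 0.1825, 0.075], [322.3, 220.7], 94)
white_tile [([0.6199, 0.0772, 0.0754], 0.74)]
knob [([0.5029, 0.1791, 0.065], 0.55), ([0.5305, 0.133, 0.0564], 0.15)]
[0.48586441 0.08167626 0.21790369]
```

View pics/w10.png

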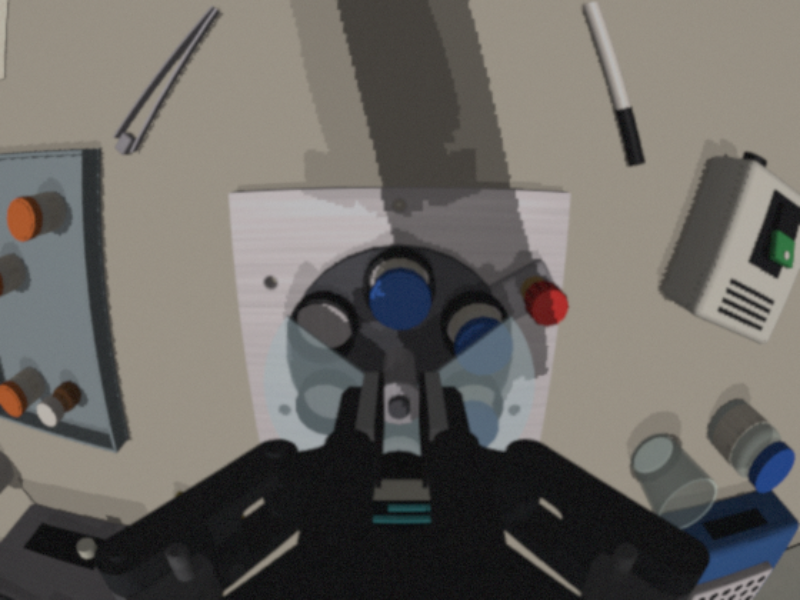

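```bash
python3 - <<'E'
from h import *
plan([.5038,.1775,.14],0,7,0,1,140)
E
```

```text
deg/row 5.552189824265352 mm/row 17.82732371060226
from [0.4859 0.0817 0.2179] j7 74.9
[0.0, 0.0111, -0.0023, 0.0137, 0.0969, -0.0002, -0.0002, 0.0, 0.0111, -0.001, 0.0139, 0.0969, -0.0002, -0.0002, 0.0, 0.0111, 0.0004, 0.0139, 0.0969, -0.0002, -0.0002, 0.0, 0.0111, 0.0017, 0.0138, 0.0969, -0.0002, -0.0002, 0.0, 0.0111, 0.0031, 0.0136, 0.0969, -0.0002, -0.0002, 0.0, 0.0111, 0.0044, 0.0132, 0.0969, -0.0002, -0.0002, 0.0, 0.0111, 0.0056, 0.0127, 0.0969, -0.0002, -0.0002, 0.0, 0.0, 0.0, 0.0, 0.0, 0.0, 0.0]
```

Call:
play_rows(
  plan=[0, 0.011, -0.0023, 0.0137, 0.0969, 0, 0, 0, 0.011, -0.001, 0.0139, 0.0969, 0, 0, 0, 0.011, 0.0004, 0.0139, 0.0969, 0, 0, 0, 0.011, 0.0017, 0.0138, 0.0969, 0, 0, 0, 0.011, 0.0031, 0.0136, 0.0969, 0, 0, 0, 0.011, 0.0044, 0.0132, 0.0969, 0, 0, 0, 0.011, 0.0056, 0.0127, 0.0969, 0, 0, 0, 0.02, 0, 0, 0, 0, 0, 0, 0.02, 0, 0, 0, 0, 0, 0, 0, 0, 0, 0, 0, 0, 0, 0, 0, 0, 0, 0, 0],
)

```text
t: 38.85
eef_pos: [0.5033, 0.1768, 0.1005]
orientation: [167.7, 89.8, -142.3]
force: [-0.0, -0.6, 0.4]
opening: 0.0003
```

```bash
python3 -c "
from h import *
print(sense()['eef_pos'],sense()['force'])"
```

```text
[0.50333582 0.17679032 0.1005189 ] [-0.03742235 -0.64752672  0.42244544]
```

Call:
play_rows(
  plan=[0, 0.0045, 0, 0, 0, 0, 0, 0, 0, 0, 0, 0, 0, 0, 0, 0, 0, 0, 0, 0, 0],
)

```text
t: 39.1
eef_pos: [0.5047, 0.1776, 0.0981]
orientation: [-19.2, 89.9, 30.8]
force: [0.6, 0.4, 0.3]
opening: 0.0001
```

Call:
play_rows(
  plan=[0, 0.002, 0, 0, 0, 0, 0, 0, 0, 0, 0, 0, 0, 0, 0, 0, 0, 0, 0, 0, 0],
)

```text
t: 39.35
eef_pos: [0.5044, 0.1776, 0.0956]
orientation: [-10.7, 90.0, 39.3]
force: [-1.1, 0.3, -0.3]
opening: -0.0001
```

Call:
play_rows(
  plan=[0, -0.03, 0, 0, 0, 0, 0, 0, -0.04, 0, 0, 0, 0, 0, 0, -0.03, 0, 0, 0, 0, 0, 0, 0, 0, 0, 0, 0, 0, 0, 0, 0, 0, 0, 0, 0],
)

```text
t: 39.77
eef_pos: [0.5054, 0.1781, 0.1975]
orientation: [-15.3, 89.8, 34.7]
force: [-0.2, -0.2, 0.0]
opening: -0.0003
```

```bash
python3 - <<'E'
from h import *
i=cams.get_image("scene")
for n in("rocker_on","rocker_off"):print(n,[(np.round(d["point"],4).tolist(),round(d["p"],2)) for d in models.pinpoint(n,"scene")][:2])
plan([.467,.370,.14],0,8,0,1,164.8)
E
```

```text
rocker_on [([0.4653, 0.3727, 0.0847], 0.77)]
rocker_off [([0.5218, 0.0299, 0.0595], 0.63), ([0.4265, 0.3821, 0.073], 0.45)]
deg/row 3.098189015124634 mm/row 25.430637271410088
from [0.5037 0.1774 0.1944] j7 29.2
[0.0, 0.0068, 0.019, 0.0155, -0.0541, -0.0002, -0.0001, 0.0, 0.0068, 0.0181, 0.0165, -0.0541, -0.0002, -0.0001, 0.0, 0.0068, 0.0172, 0.0175, -0.0541, -0.0002, -0.0001, 0.0, 0.0068, 0.0162, 0.0184, -0.0541, -0.0002, -0.0001, 0.0, 0.0068, 0.0152, 0.0192, -0.0541, -0.0002, -0.0001, 0.0, 0.0068, 0.0141, 0.02, -0.0541, -0.0002, -0.0001, 0.0, 0.0068, 0.013, 0.0207, -0.0541, -0.0002, -0.0001, 0.0, 0.0068, 0.0119, 0.0214, -0.0541, -0.0002, -0.0001, 0.0, 0.0, 0.0, 0.0, 0.0, 0.0, 0.0]
```

Call:
play_rows(
  plan=[0, 0.007, 0.019, 0.0155, -0.0541, 0, 0, 0, 0.007, 0.0181, 0.0165, -0.0541, 0, 0, 0, 0.007, 0.0172, 0.0175, -0.0541, 0, 0, 0, 0.007, 0.0162, 0.0184, -0.0541, 0, 0, 0, 0.007, 0.0152, 0.0192, -0.0541, 0, 0, 0, 0.007, 0.0141, 0.02, -0.0541, 0, 0, 0, 0.007, 0.013, 0.0207, -0.0541, 0, 0, 0, 0.007, 0.0119, 0.0214, -0.0541, 0, 0, 0, 0, 0, 0, 0, 0, 0, 0, 0, 0, 0, 0, 0, 0, 0, 0, 0, 0, 0, 0, 0],
)

```text
t: 40.83
eef_pos: [0.4677, 0.3704, 0.1388]
orientation: [179.7, 89.9, -105.4]
force: [-1.3, -0.8, 0.3]
opening: 0.0
```

```bash
python3 - <<'E'
from h import *
plan([.468,.370,.094],0,2,0,1,164.8)
E
```

```text
deg/row 0.0454643312768188 mm/row 22.413555186681222
from [0.4677 0.3704 0.1388] j7 36.5
[0.0, 0.0224, -0.0002, -0.0001, 0.0006, -0.0005, 0.0, 0.0, 0.0224, -0.0002, -0.0001, 0.0006, -0.0005, 0.0, 0.0, 0.0, 0.0, 0.0, 0.0, 0.0, 0.0]
```

Call:
play_rows(
  plan=[0, 0.02, 0, 0, 0, 0, 0, 0, 0.012, 0, 0, 0, 0, 0, 0, 0.006, 0, 0, 0, 0, 0, 0, 0.005, 0, 0, 0, 0, 0, 0, 0.003, 0, 0, 0, 0, 0, 0, 0, 0, 0, 0, 0, 0, 0, 0, 0, 0, 0, 0, 0],
)

```text
t: 41.42
eef_pos: [0.4685, 0.3695, 0.0945]
orientation: [-86.1, 90.0, -11.4]
force: [-0.7, -3.4, 8.2]
opening: -0.0002
```

Call:
play_rows(
  plan=[0, -0.02, 0, 0, 0, 0, 0, 0, -0.04, 0, 0, 0, 0, 0, 0, -0.04, 0, 0, 0, 0, 0, 0, -0.03, 0, 0, 0, 0, 0, 0, 0, 0, 0, 0, 0, 0, 0, 0, 0, 0, 0, 0, 0],
)

```text
t: 41.92
eef_pos: [0.4684, 0.3708, 0.2257]
orientation: [-21.4, 89.8, 53.4]
force: [0.7, 1.1, -0.7]
opening: 0.0003
```

```bash
python3 - <<'E'
from crop import *
crops("r3",[.453,.375,.075])
for c in("scene","side","wrist"):
  i=cams.get_image(c)
  for n in("rocker_on","rocker_off","white_tile","knob"):print(c,n,[(np.round(d["point"],4).tolist(),round(d["p"],2)) for d in models.pinpoint(n,c)][:2])
E
```

```text
scene rocker_on [([0.4711, 0.3689, 0.0728], 0.62), ([0.5306, 0.1302, 0.0539], 0.5)]
scene rocker_off [([0.431, 0.3788, 0.0823], 0.47)]
scene white_tile [([0.6167, 0.0798, 0.0717], 0.73), ([0.5022, 0.1767, 0.0633], 0.51)]
scene knob [([0.5008, 0.1795, 0.0661], 0.5)]
side rocker_on [([0.4688, 0.366, 0.0738], 0.61)]
side rocker_off [([0.4363, 0.3819, 0.0847], 0.55), ([0.468, 0.3672, 0.0719], 0.53)]
side white_tile [([0.5228, 0.0247, 0.0512], 0.58)]
side knob [([0.5036, 0.1762, 0.061], 0.68)]
wrist rocker_on [([0.5276, 0.1351, 0.0537], 0.61), ([0.4698, 0.3674, 0.0741], 0.59)]
wrist rocker_off [([0.4379, 0.3834, 0.0826], 0.91), ([0.5282, 0.0257, 0.0563], 0.19)]
wrist white_tile [([0.4706, 0.3682, 0.0753], 0.48)]
wrist knob [([0.504, 0.1819, 0.0637], 0.62)]
```

View pics/r3.png

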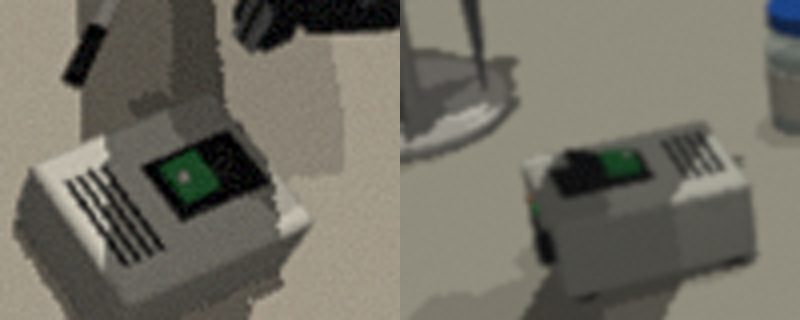

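The rocker is back on: the green half is down and the black half is up. All three cameras put the push points at about 73 and 83 mm. I'm handing in the job.

```bash
python3 -c "
from cell import ticket
print(ticket.finish_job())"
```

```text
the job is handed in; nothing more can be done
None
```

The job is done and handed in at about 42 s on the robot's clock; the hand-in reports no verdict. I switched the lamp off, loaded the three blue-lidded jars into places 1, 2 and 3, and then switched the lamp back on. Only three blue-lidded jars were in the crate, and none was knocked aside.

Last checks:
- **Jars:** each jar was measured about 1 mm from its cup centre just after it was released. After the last turn the other two were checked only by eye through the cover, where both stood in their cups. I did not measure jar tilt separately.
- **Tile:** the scene camera put it within about 4 mm of the reading spot, which is as fine as that network measures. The plunger is locked in its hole for that position.
- **Plunger:** I lowered the closed fingertips to 76.6 mm above the knob and felt no contact, so the lift is under about 1.6 mm. The cameras placed the knob centre between 61 and 66 mm, against 64 mm when home.
- **Lamp:** the green half is down at about 73–75 mm and the black half is up at about 82–85 mm in all three cameras.
- **Orange jars:** all three were still in the crate.
- **Arm:** it stood clear of everything.

One disagreement: the networks sometimes reported a cup as the tile, or the tile as a rocker point. I set these aside after comparing them with the pictures.

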